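Change the glue pot on the warmer

ROBOT

A 6-joint arm with a two-finger parallel gripper is mounted at the origin on the work surface. World frame = base frame: x ahead of the robot, y to its left, z up, the work surface at z = 0. Lengths are in m, angles in rad, forces in N, time in s.
With the tool pointing down it reaches from about 0.35 to 0.975 m from the base axis. Payload 4.9 kg.
Tool frame: the origin (TCP) lies at the very end of the fingers, on their centre line; the grasp point (between the pads) lies 19 mm behind it (manip.hold_point_z is the distance from the TCP to the grasp point, in m); z points along the fingers, x is the direction in which the jaws open and shut, and the axes are right-handed (so a half turn about z gives the same grasp; the last joint's range is limited). The gripper opens to 85 mm and grips with 20 to 120 N. Pads are 22 mm wide; open, the fingers measure 114 mm over their backs; the gripper's body (76 mm by 85 mm) begins 54 mm behind the grasp point. The pads swing forward as they close: fully open they stand 13 mm farther back than shut.
Start: joints at [-1.316, 0.053, 1.613, -0, 1.476, -0.119], TCP at [0.228, -0.582, 0.231] pointing down, gripper open.
Joint ranges: [-3.01, 3.01], [-1.01, 2.22], [0.06, 2.58], [-1.02, 4.17], [0.09, 2.62], [-3.14, 3.14]. Speed limits (rad/s): [2.57, 2.57, 3.14, 3.14, 3.14, 3.14].

INTERFACE

Orientations are given as a unit quaternion [w, x, y, z].
In Python, from plant import manip gives the robot as it stands.
- The arm moves only by the shell command python3 -m handwheel 'ROWS' [OPENING]. ROWS is JSON, a list of rows, each an object of numbers: "dx", "dy", "dz": the shift along the tool's x, y, z in m; "ax", "ay", "az": the turn, a rotation vector about the tool's x, y, z in rad. In form: [{"dx": .., "dy": .., "dz": .., "ax": .., "ay": .., "az": ..}, ...]. A call has 1 to 5 rows; each row is the pose to reach, as a shift and turn from the pose commanded when the call began, along the tool's axes at that moment; what a row does not reach only later rows make up. A row lasts 1/8 s, in which the tool goes at most 62.5 mm and 10.7 degrees, less where a joint would pass 70% of its speed; a pose out of reach is approached as far as the arm can. A call with a gripper value outside its range is refused whole. OPENING is the closure in counts, from 0 (fully open) to 255 (shut), set as the call begins (- or left out, the last holds). The fingers move at their own pace and stop on an object; the grip force is fixed at half the most. Time passes only in rows, so rows that repeat a pose let the fingers close. It gives the time, the measured TCP pose, the force and the opening at its end, in the units of the state.
- manip.state(): the state, without advancing time (a new reading comes with each control period).
- manip.grab_frame(name): name is "side" or "top"; returns a dict with "image" (420x560x3 uint8, blue, green, red), "z_map" (420x560 float32, m along the optical axis (not along the pixel's ray), 0 where there is no reading), "K" (3x3 intrinsics, pixels), "xyz" and "rotation" of the camera in the world. Camera axes: x right, y up, looking along -z (the intrinsics and any distortion apply to the point x, -y, -z); pixel columns grow to the right and rows downward; lengths in m; the calibration is good to about 2 mm. A picture is of the moment at which its call begins.
- manip.job_done(): hands the job in, once; it reports no verdict.
The state is a dict: "time": time; "joint_pos": joint angles; "joint_vel": joint speeds; "joint_efforts": joint torques, N m; "tool_pos": TCP position; "tool_rot": TCP orientation; "contact_force": force on the tool from outside, world axes, zero at the start; "ft_torque": the same for the moment, N m; "gripper_width": opening from 0.0 (shut) to 1.0 (fully open).
Only numpy, scipy, OpenCV 4.12 (cv2) and the standard library are available. Lean on these libraries where they do the work, as an engineer would, in place of code of your own. Each camera call takes 0.05 s, during which the arm holds its last target.

TASK

The open pot on the glue warmer is empty: lift it off its two pegs and set it down, upright, in the middle of the cork mat. Then put the waiting red-lidded pot on the warmer in its place, with its handle to the front and both lugs fully down over the pegs. Keep both pots upright all the way, lower them and do not let them fall, do not knock the clear fume hood above the warmer, and leave the rest of the bench as it is.

Things in the scene. Friction and masses are not known exactly. Their poses are not given: they have to be found in the camera images.
- warmer: Electric glue warmer, fixed: grey box 210 (x) x 190 (y) x 58 mm high with a dark round hot plate 100 mm across, its top 64 mm above the bench. Origin under its middle, on the bench; +z up, -x is its front (dial and switch), roughly facing the robot. Two brass pegs, 8 mm thick with tapered tips (3 mm at the end), stand at y = +60 and -60 mm, x = 0, their tips 14 mm above the plate's top.
- plate (a point): Middle of the top of the warmer's hot plate, halfway between the pegs, 64 mm above the bench; same axes as the warmer. A seated pot has its origin here and its axes along the warmer's.
- hood: Clear plastic fume hood, fixed; origin and axes are the warmer's. A bell open downwards, rim 218 mm across, above the hot plate, 292 mm over the bench, so it overhangs a seated pot's grip by 24 mm: come in from the front, leaning. It narrows to 58 mm across at 355 mm; from there a 40 mm tube runs at 405 mm height to the back left and down to the bench at x = 190, y = 140 mm.
- empty_pot: Empty glue pot, at first on the warmer: open bright aluminium pot, 88 mm across, 96 mm high, 4 mm walls, about 0.26 kg. Origin in the middle of its underside, +z up through the mouth, handle along -x. At its foot, at y = +60 and -60 mm, two flat lugs 30 (x) x 28 (y) x 8 mm with upright 13 mm through holes for the warmer's pegs; 148 mm wide over the lugs.
- empty_pot_grip (a point): Place to hold the empty pot's handle: centre of the wooden grip, at (-85, 0, 73.5) mm in the pot's frame; same axes as the pot. The grip is a straight bar, 16 mm wide (y) and 22 mm deep with flat sides, running from 57 to 123 mm out from the pot's axis and rising outwards at 15 degrees.
- full_pot: The full glue pot, at first waiting on the bench beside the warmer: same pot, lugs and handle as the empty one, with a fixed red lid and a dark wooden knob (128 mm to the top of the knob), about 0.40 kg, closed. Origin in the middle of its underside, +z up, handle along -x.
- full_pot_grip (a point): Place to hold the full pot's handle: centre of the wooden grip, at (-85, 0, 73.5) mm in the pot's frame; same axes as the pot and same size as on the empty pot.
- mat: Round cork mat, fixed on the bench, 200 mm across, 6 mm thick, on the other side of the warmer from the waiting pot (left or right). Origin under its middle, on the bench.
- brush: Glue brush lying on the bench in front of the warmer, 190 mm long. Leave alone.
- sanding_block: Wooden sanding block with a cork sole, 100 x 60 x 30 mm. Leave alone.
- tin: Round tin, 84 mm across, 100 mm high, yellow label. Leave alone.
- jar: Glass jar with a black cap, 70 mm across, 90 mm high. Leave alone.
- spool: Empty wooden string spool, 52 mm across, 70 mm high. Leave alone.
- mallet: Joiner's wooden mallet lying on its side, head 140 x 62 x 78 mm, handle to 270 mm from the head's middle. Leave alone.
- scraper: Flat scraper lying on the bench, 200 mm long. Leave alone.
Not all that is in view belongs to the job. What is shaped like the full_pot but blue or purple is not meant.

How it is judged:
On the way, in this order (a step that is already met when the one before it is completed fails the run):
1. the empty pot is lifted clear of the pegs, upright (z of empty_pot in the frame of plate above 0.015 m and angle between empty_pot's own z axis and vertical below 0.3 rad), for 0.1 s.
2. the empty pot stands on the middle of the cork mat, let go (horizontal distance between empty_pot and mat below 0.028 m and height (world z) of empty_pot below 0.01 m and angle between empty_pot's own z axis and vertical below 0.06 rad and linear speed of empty_pot below 0.02 m/s and contact force between the fingers and empty_pot below 0.1 N), for 0.2 s.
At the end, for the whole second after the job is handed in: Red-lidded pot on the warmer: middle within 6 mm of the plate's, underside within 3 mm of the plate, upright within 2.3 degrees, turned as the warmer within 5 degrees, handle in front. Empty pot on the cork mat: within 28 mm of its middle, upright within 3.4 degrees. Both at rest and let go (all of step 2 and horizontal distance between full_pot and plate below 0.006 m and z of full_pot in the frame of plate between -0.003 and 0.003 m and angle between full_pot's own z axis and vertical below 0.04 rad and angle between the x axis of full_pot and the x axis of warmer, either way round below 0.09 rad and x of full_pot_grip in the frame of warmer below -0.06 m and linear speed of full_pot below 0.02 m/s and contact force between the fingers and full_pot below 0.1 N); the robot touches nothing.
It fails at once if a pot is tipped by more than 20 degrees (angle between any of empty_pot, full_pot's own z axis and vertical above 0.35 rad).
It fails at once if a pot is let fall or knocked (moves faster than 0.4 m/s while the fingers do not hold it) ((linear speed of empty_pot above 0.4 m/s and contact force between the fingers and empty_pot below 0.1 N) or (linear speed of full_pot above 0.4 m/s and contact force between the fingers and full_pot below 0.1 N)).
It fails at once if the fume hood is knocked with more than 8 N (contact force between hood and anything else above 8 N).
It fails at once if something else on the bench is moved by more than 25 mm (distance of any of brush, sanding_block, tin, jar, spool, mallet, scraper from where it was at the start of the episode above 0.025 m).
It also fails if it takes over 61 s, if anything falls off the work surface, if the arm or the gripper's body presses on something with over 40 N, if the wrist force passes 120 N, or if a joint passes its speed limit or range.

## Working session

There is one attempt and no reset: what is moved stays moved. The work goes in short steps, Python scripts to look and compute and a shell command to move; the robot and the scene stay as the last step left them, time stands still between calls to the robot, and variables do not carry over. Pictures are saved under pics/ and viewed, and the job is handed in when it is done.

```bash
ls; mkdir -p pics; python3 - <<'E'
from plant import manip
import cv2,numpy as np,pickle
print(manip.state()); print(manip.hold_point_z)
for n in("side","top"):
    f=manip.grab_frame(n); cv2.imwrite(f"pics/{n}0.png",f["image"]); pickle.dump(f,open(f"pics/{n}0.pkl","wb"))
    print(n,f["K"],f["xyz"],f["rotation"],[k for k in f])
E
```

```text
pics
{'time': 0.0, 'joint_pos': array([-1.31600365e+00,  5.33559517e-02,  1.61429592e+00,  3.13713414e-06,
        1.47598221e+00, -1.18987195e-01]), 'joint_vel': array([-0.00055109,  0.00144185, -0.00016512, -0.00114478, -0.00044581,
       -0.00130497]), 'joint_efforts': array([-1.97227644e-03, -3.93690920e+01, -3.70177567e+01, -2.26844750e-04,
        7.15666582e-03, -1.56258375e-05]), 'tool_pos': array([ 0.22806214, -0.58123963,  0.23006242]), 'tool_rot': array([-6.72298055e-04,  8.26176498e-01, -5.63410465e-01, -7.68038216e-04]), 'contact_force': array([0.47577525, 0.44728636, 0.88464317]), 'ft_torque': array([ 0.02499815, -0.0509718 ,  0.01657652]), 'gripper_width': 0.9990107395657908}
0.0187
side [[477.2331536    0.         280.97524165]
 [  0.         477.2331536  201.1474529 ]
 [  0.           0.           1.        ]] [-0.19860058  1.37173364  1.12176569] [-0.18327557 -0.10921371  0.46140682  0.86115398] ['image', 'z_map', 'K', 'xyz', 'rotation']
top [[436.3776479    0.         280.7195527 ]
 [  0.         436.3776479  210.09445614]
 [  0.           0.           1.        ]] [ 0.32125648 -0.03618424  1.45211457] [ 0.71250961  0.03797895 -0.03630185 -0.69969267] ['image', 'z_map', 'K', 'xyz', 'rotation']
```

View pics/side0.png

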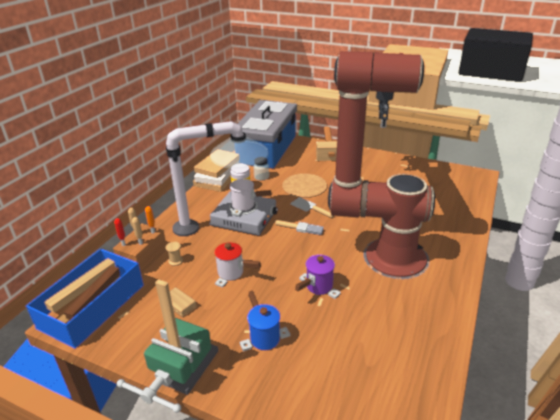

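View pics/top0.png

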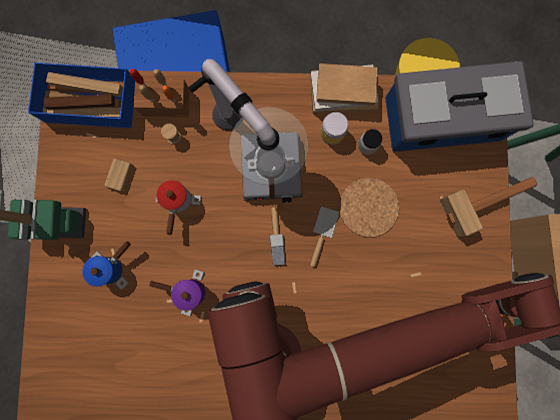

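Side picture: red-lidded pot at about (229,262), empty pot on the warmer at (241,195) under the hood, mat at (304,185). Top picture: red lid at (172,195) with its handle towards (170,222), warmer at (271,165), mat at (370,207), brush at (278,240), scraper at (322,235). The look-alikes for the full pot are the blue one at (98,270) and the purple one at (187,294). By the description I choose the red one at (172,195).

```bash
cat > h.py <<'E'
import numpy as np,cv2,pickle
from scipy.spatial.transform import Rotation as R
def rot(q): return R.from_quat([q[1],q[2],q[3],q[0]]).as_matrix()
def ray(f,u,v):
    K=f["K"]; d=np.array([(u-K[0,2])/K[0,0],-(v-K[1,2])/K[1,1],-1.0]); return np.array(f["xyz"]),rot(f["rotation"])@d
def onz(f,u,v,z):
    o,d=ray(f,u,v); return o+d*(z-o[2])/d[2]
def dep(f,u,v):
    o,d=ray(f,u,v); return o+d*f["z_map"][int(round(v)),int(round(u))]
def cloud(f):
    h,w=f["z_map"].shape; U,V=np.meshgrid(np.arange(w),np.arange(h)); K=f["K"]
    d=np.stack([(U-K[0,2])/K[0,0],-(V-K[1,2])/K[1,1],-np.ones_like(U,float)],-1)
    return f["xyz"]+(d*f["z_map"][...,None])@rot(f["rotation"]).T
def proj(f,p):
    c=rot(f["rotation"]).T@(np.asarray(p)-f["xyz"]); K=f["K"]; return K[0,0]*c[0]/-c[2]+K[0,2],K[1,1]*-c[1]/-c[2]+K[1,2]
def load(n): return pickle.load(open(f"pics/{n}.pkl","rb"))
def crop(im,u0,v0,u1,v1,s,name): cv2.imwrite(f"pics/{name}.png",cv2.resize(im[v0:v1,u0:u1],None,fx=s,fy=s,interpolation=cv2.INTER_CUBIC))
E
python3 - <<'E'
from h import *
t=load("top0");s=load("side0")
crop(t["image"],130,120,330,270,4,"topc"); crop(s["image"],190,120,350,300,3.3,"sidec")
for f,n,pts in((t,"t",[(172,195),(370,207),(290,190),(350,300),(271,165)]),(s,"s",[(229,250),(304,185),(229,262),(300,260)])):
    for p in pts: print(n,p,dep(f,*p).round(4))
hsv=cv2.cvtColor(t["image"],cv2.COLOR_BGR2HSV)
E
```

```text
t (172, 195) [0.5028 0.3047 0.1177]
t (370, 207) [ 0.4898 -0.3293  0.0035]
t (290, 190) [ 0.5351 -0.0604  0.0511]
t (350, 300) [ 0.1821 -0.2642 -0.0043]
t (271, 165) [ 0.5573 -0.0049  0.3318]
s (229, 250) [0.5008 0.3128 0.101 ]
s (304, 185) [ 0.4851 -0.3169  0.0065]
s (229, 262) [0.4835 0.3464 0.0804]
s (300, 260) [ 0.3069  0.1552 -0.0009]
```

```bash
ls pics
```

```text
side0.pkl
side0.png
sidec.png
top0.pkl
top0.png
topc.png
```

View pics/topc.png

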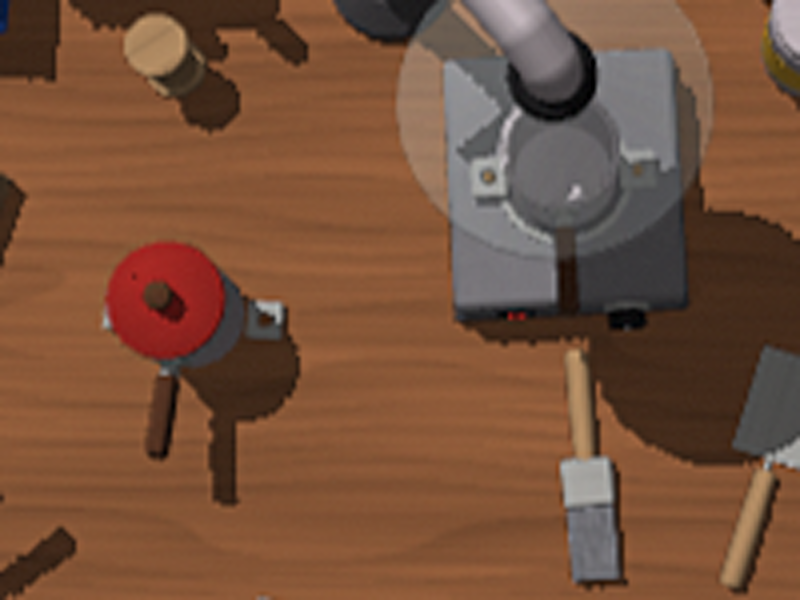

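View pics/sidec.png

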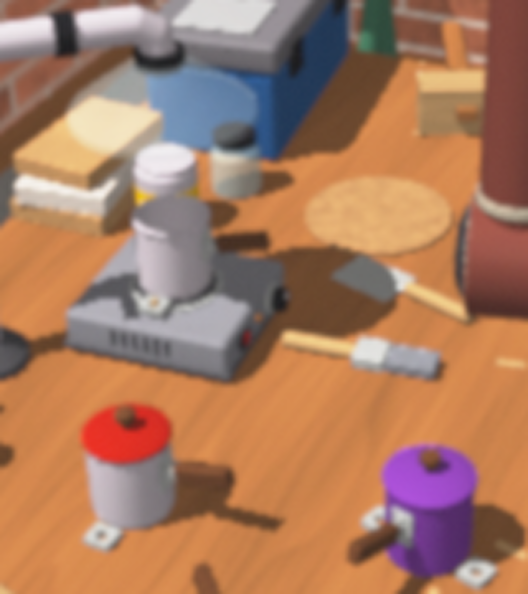

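The close crop confirms the choice: a red lid with a dark knob at crop (165,298), its handle running down to (160,430) and a lug at (265,318). The warmer's pegs show through the lugs at crop (488,177) and (643,170). Now to measure.

```bash
python3 - <<'E'
from h import *
t=load("top0");s=load("side0")
def blob(m,near):
    n,l,st,c=cv2.connectedComponentsWithStats(m.astype(np.uint8)); i=l[near[1],near[0]]; return l==i,st[i],c[i]
C=cloud(t);
# depth noise / warmer top
m=(abs(C[...,2]-0.0545)<.012); mm=np.zeros_like(m); mm[125:205,235:310]=m[125:205,235:310]
# gray color at the box: edges
im=t["image"].astype(int); hs=cv2.cvtColor(t["image"],cv2.COLOR_BGR2HSV)
hs2=cv2.cvtColor(s["image"],cv2.COLOR_BGR2HSV)
P=np.array([onz(t,u,v,.058)[:2] for v,u in zip(*np.where(mm))]); r=cv2.minAreaRect((P*1000).astype(np.float32)); print("warmer rect",r,len(P))
# pegs rays (top) at z .078
for p in [(252,164.2),(290.7,162.6)]: print("peg",onz(t,*p,.076))
# mat
for f,n,pt in((t,'t',(370,207)),(s,'s',(304,185))):
    h=cv2.cvtColor(f["image"],cv2.COLOR_BGR2HSV); print(n,"mat hsv",h[pt[1],pt[0]],"bench",h[pt[1]+45,pt[0]-10], h[pt[1],pt[0]-50])
# red
for f,n,z in((t,'t',.1),(s,'s',.1)):
    h=cv2.cvtColor(f["image"],cv2.COLOR_BGR2HSV); m=((h[...,0]<5)|(h[...,0]>176))&(h[...,1]>180)&(h[...,2]>90)
    near=(165,200) if n=='t' else (225,258)
    b,st,c=blob(m,near); 
    cn=cv2.findContours(b.astype(np.uint8),0,1)[0]; cn=max(cn,key=cv2.contourArea); cn=cv2.convexHull(cn)
    P=np.array([onz(f,q[0][0],q[0][1],z)[:2] for q in cn])*1000; (cx,cy),rr=cv2.minEnclosingCircle(P.astype(np.float32)); print(n,"red",st,c,cx,cy,rr,cv2.fitEllipse(P.astype(np.float32)))
    print(onz(f,*c,.1),onz(f,*c,.11))
for near in[(172,195),(165,200)]: print(dep(t,*near))
# lid height stats
print("z profile", C[195,155:190,2].round(3))
E
```

```text
warmer rect ((538.6896362304688, -1.9140472412109375), (97.14559173583984, 189.7642822265625), 6.1153717041015625) 870
peg [0.61268754 0.06319295 0.076     ]
peg [ 0.62012994 -0.06080698  0.076     ]
t mat hsv [ 14 125 155] bench [ 12 154 129] [11 96 64]
s mat hsv [ 16 127 228] bench [ 13 159 217] [ 10 102 103]
t red [157 181  29  28 595] [171.01848739 194.42016807] 506.92193603515625 313.0621337890625 46.04194641113281 ((507.0660095214844, 312.8239440917969), (90.59711456298828, 90.87410736083984), 106.39083099365234)
[0.50695068 0.31239206 0.1       ] [0.50557732 0.30981405 0.11      ]
s red [215 243  26  17 311] [227.91318328 251.42765273] 503.11492919921875 316.0656433105469 44.20240783691406 ((503.0019226074219, 316.3606262207031), (86.57864379882812, 87.68853759765625), 100.56006622314453)
[0.50109573 0.31986467 0.1       ] [0.49424781 0.33015929 0.11      ]
[0.50276218 0.30470525 0.11774828]
[0.48871356 0.32973445 0.10251225]
z profile [0.003 0.097 0.096 0.107 0.106 0.11  0.104 0.102 0.107 0.101 0.107 0.131
 0.124 0.125 0.126 0.125 0.124 0.118 0.102 0.109 0.11  0.109 0.107 0.11
 0.106 0.1   0.102 0.098 0.105 0.099 0.098 0.078 0.063 0.043 0.031]
```

```bash
python3 - <<'E'
from h import *
t=load("top0");s=load("side0")
crop(t["image"],235,125,310,205,8,"w8"); crop(s["image"],205,160,285,240,7,"ws8");crop(t["image"],150,175,210,240,9,"f8")
E
```

```text
(no output)
```

View pics/w8.png

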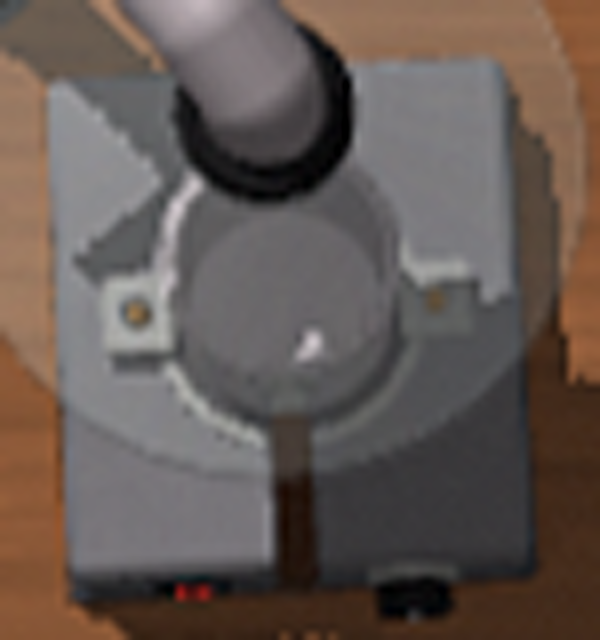

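View pics/ws8.png

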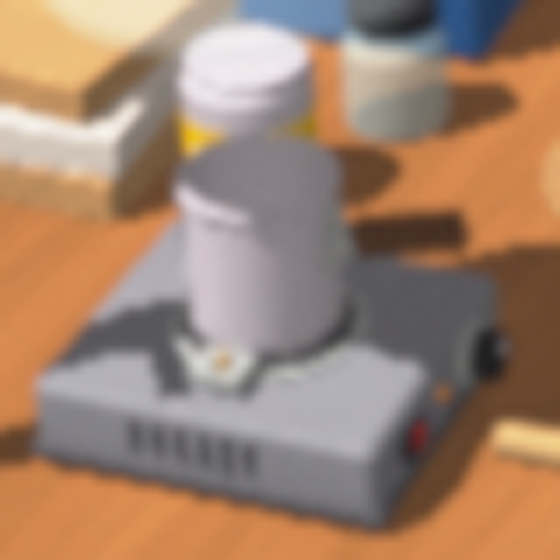

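View pics/f8.png

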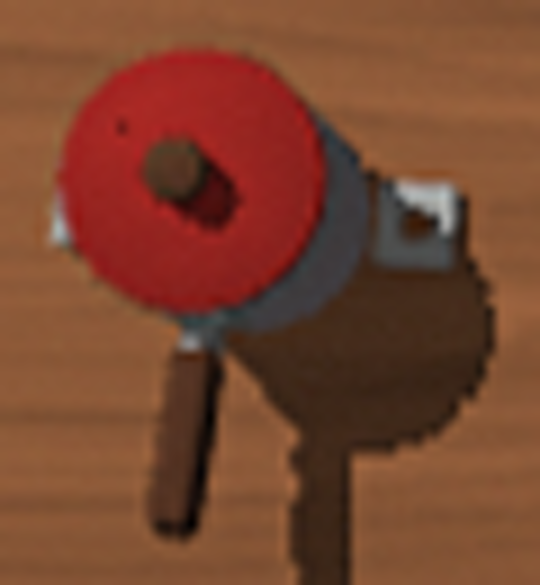

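```bash
python3 - <<'E'
from h import *
t=load("top0");s=load("side0")
pw=lambda x,y,z:onz(t,235+(x+.5)/8-.5,125+(y+.5)/8-.5,z)[:2]*1000
c=[pw(50,88,.058),pw(505,62,.058),pw(72,572,.058),pw(535,555,.058)]; print(np.round(c,1)); print("centre",np.mean(c,0))
def ang(a,b): d=b-a; return np.degrees(np.arctan2(d[1],d[0]))
print("x-axis angle L,R",ang(c[2],c[0]),ang(c[3],c[1]),"y-axis-90 front,back",ang(c[3],c[2])-90,ang(c[1],c[0])-90)
p=[pw(137,315,.077),pw(435,302,.077)]; print("pegs",p,np.mean(p,0),ang(p[1],p[0])-90,np.linalg.norm(p[0]-p[1]))
print("handle", ang(pw(296,575,.094),pw(290,430,.078)), pw(296,575,.094))
sw=lambda x,y,z:onz(s,205+(x+.5)/7-.5,160+(y+.5)/7-.5,z)[:2]*1000
print("side peg L",sw(223,361,.077))
sc=[sw(45,383,.058),sw(382,457,.058),sw(495,290,.058)]; print("side corners backL frontL frontR",np.round(sc,1),"angs",ang(sc[1],sc[0]),ang(sc[2],sc[1])-90,"c",(sc[0]+sc[2])/2)
fw=lambda x,y,z:onz(t,150+(x+.5)/9-.5,175+(y+.5)/9-.5,z)[:2]*1000
print("full: lug hole R",fw(420,222,.008),"knob",fw(177,168,.128),"handle in/out",fw(200,352,.077),fw(174,533,.092),"ang",ang(fw(174,533,.092),fw(200,352,.077)))
# mat via hue/sat
for f,n,pt in((t,'t',(370,207)),(s,'s',(304,185))):
    h=cv2.cvtColor(f["image"],cv2.COLOR_BGR2HSV).astype(int); r=h[pt[1]-4:pt[1]+5,pt[0]-4:pt[0]+5].reshape(-1,3).mean(0)
    m=(h[...,1]<142)&(h[...,1]>80)&(abs(h[...,2]-r[2])<60)&(abs(h[...,0]-r[0])<5)
    m=cv2.morphologyEx(cv2.medianBlur(m.astype(np.uint8)*255,5),cv2.MORPH_OPEN,np.ones((5,5)))
    k,l,st,ce=cv2.connectedComponentsWithStats(m); i=l[pt[1],pt[0]]; cn=max(cv2.findContours((l==i).astype(np.uint8),0,1)[0],key=cv2.contourArea)
    P=np.array([onz(f,q[0][0],q[0][1],.006)[:2] for q in cv2.convexHull(cn)])*1000; print(n,"mat",st[i],cv2.fitEllipse(P.astype(np.float32)))
E
```

```text
[[711.1 103.5]
 [725.3 -82.4]
 [511.6  89.1]
 [521.9 -97.4]]
centre [617.46504428   3.19379058]
x-axis angle L,R 4.134671400933144 4.209146908306851 y-axis-90 front,back 3.1551442043232356 4.371741683025974
pegs [array([613.31296884,  64.1436498 ]), array([620.74891358, -55.1253952 ])] [617.03094121   4.5091273 ] 3.5675435731479297 119.50062079705367
handle 3.7705697754610554 [507.07727038  -2.11545049]
side peg L [609.01602374  70.24215188]
side corners backL frontL frontR [[704.9 104.6]
 [500.1  92.9]
 [513.6 -78.9]] angs 3.2563475983889743 4.4933972815627925 c [609.24034094  12.84380731]
full: lug hole R [504.93602653 251.25690346] knob [506.70950745 310.84520734] handle in/out [448.66545441 313.17179195] [384.16470721 315.57041308] ang -2.1297050628104697
t mat [ 340  178   59   59 2776] ((490.2149963378906, -325.1080017089844), (197.6750946044922, 199.78311157226562), 84.64983367919922)
s mat [283 174  43  24 811] ((485.8214416503906, -322.1256103515625), (192.7720184326172, 203.8212432861328), 29.460315704345703)
```

```bash
python3 - <<'E'
from h import *
for n in("top0","side0"):
    f=load(n); C=cloud(f).reshape(-1,3); h=cv2.cvtColor(f["image"],cv2.COLOR_BGR2HSV).reshape(-1,3).astype(int)
    m=(abs(C[:,2])<.02)&(C[:,0]>.15)&(C[:,0]<.8)&(abs(C[:,1])<.6)&(h[:,1]>145)&(abs(h[:,0]-12)<4)
    for k in range(5):
        A=np.c_[C[m][:,:2],np.ones(m.sum())]; x=np.linalg.lstsq(A,C[m][:,2],rcond=None)[0]; r=np.abs(C[:,2]-(C[:,0]*x[0]+C[:,1]*x[1]+x[2])); m=m&(r<.01)
    print(n,m.sum(),x, r[m].std())
    f2=C.reshape(420,560,3)
    b=(abs(C[:,2]-.061)<.02)&(abs(C[:,0]-.615)<.25)&(abs(C[:,1])<.2)
E
```

```text
top0 48771 [-0.00017919  0.00050568 -0.00167657] 0.0018649118968051685
side0 17332 [-0.00047019  0.00046167 -0.00107844] 0.0016436096995611302
```

```bash
cat > plan.py <<'E'
import numpy as np
from h import rot,R
from plant import manip
H=manip.hold_point_z
def tgt(g,lean,yaw):
    "tool rotation matrix and TCP for grasp point g (m), lean, yaw deg; jaws along -y of heading"
    a,w=np.radians([lean,yaw]); Z=R.from_euler('z',w).as_matrix()
    z=Z@[np.sin(a),0,-np.cos(a)]; x=Z@[0,-1,0]; M=np.c_[x,np.cross(z,x),z]; return np.array(g)+H*z,M
def show(g,lean,yaw,n=5,tot=None):
    "fractions 1/n..: rows from the present measured pose"
    s=manip.state(); p0=s["tool_pos"]; M0=rot(s["tool_rot"]); p,M=tgt(g,lean,yaw)
    d=M0.T@(p-p0); rv=R.from_matrix(M0.T@M).as_rotvec()
    print("dist %.3f ang %.1f deg"%(np.linalg.norm(d),np.degrees(np.linalg.norm(rv))))
    for k in range(1,n+1):
        print("  ",(d*k/n).round(4),(rv*k/n).round(4))
def where():
    s=manip.state(); M=rot(s["tool_rot"]); g=s["tool_pos"]-H*M[:,2]
    print("t %.2f grasp pt %s z-axis %s x-axis %s q %s F %s w %.3f"%(s["time"],g.round(4),M[:,2].round(3),M[:,0].round(3),s["joint_pos"].round(3),s["contact_force"].round(1),s["gripper_width"]))
    with open("log.txt","a") as f: f.write(repr([list(s["joint_pos"]),list(s["tool_pos"]),list(s["tool_rot"])])+"\n")
E
python3 - <<'E'
from plan import *
where()
show((.36,-.36,.36),15,-8,5)
E
```

```text
t 0.10 grasp pt [ 0.2281 -0.5813  0.2489] z-axis [-0.001  0.002 -1.   ] x-axis [ 0.365 -0.931 -0.002] q [-1.316  0.053  1.614 -0.     1.476 -0.119] F [ 0.4 -0.1 -0.1] w 1.004
dist 0.283 ang 33.0 deg
   [-0.0311 -0.0416 -0.0223] [0.0513 0.0138 0.1021]
   [-0.0623 -0.0831 -0.0446] [0.1025 0.0276 0.2041]
   [-0.0934 -0.1247 -0.0669] [0.1538 0.0414 0.3062]
   [-0.1245 -0.1663 -0.0891] [0.2051 0.0552 0.4082]
   [-0.1557 -0.2079 -0.1114] [0.2563 0.069  0.5103]
```

```bash
python3 -m handwheel '[{"dx":-0.031,"dy":-0.042,"dz":-0.022,"ax":0.051,"ay":0.014,"az":0.102},{"dx":-0.062,"dy":-0.083,"dz":-0.045,"ax":0.103,"ay":0.028,"az":0.204},{"dx":-0.093,"dy":-0.125,"dz":-0.067,"ax":0.154,"ay":0.041,"az":0.306},{"dx":-0.125,"dy":-0.166,"dz":-0.089,"ax":0.205,"ay":0.055,"az":0.408},{"dx":-0.156,"dy":-0.208,"dz":-0.111,"ax":0.256,"ay":0.069,"az":0.510}]' 0; python3 - <<'E'
from plan import *
where()
show((.44,-.10,.24),30,3,5)
E
```

```text
time: 0.72
tool_pos: [0.3654, -0.3591, 0.3425]
tool_rot: [0.086, -0.649, 0.749, -0.1]
contact_force: [0.0, 1.1, 0.3]
gripper_width: 1.002
t 0.72 grasp pt [ 0.3605 -0.3584  0.3606] z-axis [ 0.258 -0.038 -0.965] x-axis [-0.143 -0.99   0.001] q [-1.035 -0.404  1.848  0.204  1.53   0.688] F [0.  1.1 0.3] w 1.002
dist 0.298 ang 18.6 deg
   [-0.0538 -0.0027  0.0253] [ 0.0518 -0.0151 -0.0362]
   [-0.1076 -0.0054  0.0506] [ 0.1036 -0.0303 -0.0724]
   [-0.1614 -0.0081  0.0759] [ 0.1555 -0.0454 -0.1086]
   [-0.2152 -0.0109  0.1012] [ 0.2073 -0.0606 -0.1448]
   [-0.269  -0.0136  0.1265] [ 0.2591 -0.0757 -0.181 ]
```

```bash
cat > kin.py <<'E'
import numpy as np
from scipy.optimize import least_squares
from h import R,rot
def fk(q,P):
    h,a1,d,L1,a3,L2,Lt,off,s4,s6,w4=P
    Ry=lambda a:R.from_euler('y',a).as_matrix(); Rz=lambda a:R.from_euler('z',a).as_matrix()
    M=Rz(q[0]); p=np.array([0,0,h])+M@[a1,d,0]
    M=M@Ry(q[1]); p=p+M@[0,0,L1]
    M=M@Ry(q[2]); p=p+M@[a3,0,L2]
    M=M@Rz(s4*q[3])@Ry(q[4]); p=p+M@[0,w4,Lt]
    M=M@Rz(s6*q[5]+off); return p,M
def data(): return [eval(l) for l in open("log.txt")]
def fit():
    D=data(); best=None
    for s4 in(1,-1):
        for s6 in(1,-1):
          for o in (0,1.57,3.14,-1.57):
            def res(x):
                P=list(x[:7])+[x[7],s4,s6,x[8]]; r=[]
                for q,p,t in D:
                    pp,M=fk(q,P); r+=list((pp-p)*10)+list((M-rot(t)).ravel())
                return r+list((x[[1,4,8]])*.05)
            k=least_squares(res,[.3,0,.07,.5,0,.5,.3,o,0])
            if best is None or k.cost<best[0]: best=(k.cost,k.x,s4,s6)
    c,x,s4,s6=best; return c,list(x[:7])+[x[7],s4,s6,x[8]]
E
python3 - <<'E'
from kin import *
print(fit())
E
```

```text
(np.float64(5.113442948240045e-08), [np.float64(0.18899518204058827), np.float64(0.004699047305518947), np.float64(0.07851523909080518), np.float64(0.37896461102476753), np.float64(0.0004274560096917579), np.float64(0.5984796533909145), np.float64(0.27905780182431456), np.float64(-3.1415926535898135), 1, 1, np.float64(-0.004315261162436478)])
```

```bash
cat >> kin.py <<'E'
LO=np.array([-3.01,-1.01,.06,-1.02,.09,-3.14]);HI=np.array([3.01,2.22,2.58,4.17,2.62,3.14])
def ik(p,M,q0,P):
    def res(q):
        pp,MM=fk(q,P); return np.r_[(pp-p)*10,R.from_matrix(MM.T@M).as_rotvec()]
    k=least_squares(res,np.clip(q0,LO+1e-3,HI-1e-3),bounds=(LO,HI)); return k.x,k.cost
E
python3 - <<'E'
from kin import *; from plan import tgt
c,P=fit(); q0=data()[-1][0]
for g in[(.44,-.1,.24),(.46,0,.208),(.53,0,.1375),(.50,0,.18),(.42,.314,.0735),(.40,-.323,.08)]:
    for lean in(25,35,40,45,50):
        p,M=tgt(g,lean,4 if g[1]==0 else 0)
        a=[ik(p,M,s,P) for s in(q0,[0,0,1.8,3,.5,-2])]
        print(g,lean,*[(x[0].round(2),round(x[1],5)) for x in a])
E
```

```text
(0.44, -0.1, 0.24) 25 (array([-0.51, -0.78,  2.32,  0.22,  1.22,  1.02]), np.float64(0.0)) (array([-0.31, -0.68,  2.58,  4.17,  0.09, -2.86]), np.float64(1.45278))
(0.44, -0.1, 0.24) 35 (array([-0.58, -0.93,  2.43,  0.35,  1.13,  0.93]), np.float64(0.0)) (array([-0.31, -0.69,  2.58,  4.17,  0.09, -2.82]), np.float64(1.29022))
(0.44, -0.1, 0.24) 40 (array([-0.61, -1.01,  2.49,  0.43,  1.09,  0.87]), np.float64(0.0)) (array([-0.31, -0.69,  2.58,  4.17,  0.09, -2.8 ]), np.float64(1.22078))
(0.44, -0.1, 0.24) 45 (array([-0.64, -1.01,  2.5 ,  0.5 ,  1.1 ,  0.81]), np.float64(0.00218)) (array([-0.31, -0.7 ,  2.58,  4.17,  0.09, -2.78]), np.float64(1.1593))
(0.44, -0.1, 0.24) 50 (array([-0.69, -1.01,  2.51,  0.58,  1.11,  0.73]), np.float64(0.00857)) (array([-0.3 , -0.7 ,  2.58,  4.17,  0.09, -2.76]), np.float64(1.10585))
(0.46, 0, 0.208) 25 (array([-0.24, -0.76,  2.36,  0.14,  1.12,  1.23]), np.float64(0.0)) (array([-0.09, -0.61,  2.58,  4.17,  0.09, -2.75]), np.float64(1.26521))
(0.46, 0, 0.208) 35 (array([-0.27, -0.92,  2.48,  0.23,  1.01,  1.16]), np.float64(0.0)) (array([-0.09, -0.62, 
[... 3129 characters left out ...]
16,  0.09, -3.14]), np.float64(0.53044))
(0.4, -0.323, 0.08) 35 (array([-1.1 , -0.4 ,  2.39,  0.67,  0.96,  0.14]), np.float64(0.0)) (array([-0.75, -0.38,  2.58,  4.17,  0.09, -3.14]), np.float64(0.47711))
(0.4, -0.323, 0.08) 40 (array([-1.14, -0.42,  2.43,  0.79,  0.97,  0.03]), np.float64(0.0)) (array([-0.75, -0.39,  2.58,  4.17,  0.09, -3.13]), np.float64(0.46167))
(0.4, -0.323, 0.08) 45 (array([-1.18, -0.43,  2.46,  0.9 ,  0.98, -0.09]), np.float64(0.0)) (array([-0.75, -0.39,  2.58,  4.17,  0.09, -3.1 ]), np.float64(0.45293))
(0.4, -0.323, 0.08) 50 (array([-1.22, -0.43,  2.49,  1.02,  1.  , -0.2 ]), np.float64(0.0)) (array([-0.75, -0.4 ,  2.58,  4.17,  0.09, -3.06]), np.float64(0.45059))
```

```bash
python3 -m handwheel '[{"dx":-0.054,"dy":-0.003,"dz":0.020,"ax":0.052,"ay":-0.015,"az":-0.036},{"dx":-0.108,"dy":-0.005,"dz":0.040,"ax":0.104,"ay":-0.030,"az":-0.072},{"dx":-0.161,"dy":-0.008,"dz":0.060,"ax":0.156,"ay":-0.045,"az":-0.109},{"dx":-0.215,"dy":-0.011,"dz":0.081,"ax":0.207,"ay":-0.061,"az":-0.145},{"dx":-0.269,"dy":-0.014,"dz":0.101,"ax":0.259,"ay":-0.076,"az":-0.181}]' 0; python3 - <<'E'
from plan import *; from h import *; from kin import *
where(); print(fit())
t=load("top0")
pw=lambda x,y,z:onz(t,235+(x+.5)/8-.5,125+(y+.5)/8-.5,z)[:2]*1000
print("grip end/inner",pw(297,580,.156),pw(292,420,.141))
for n in("side","top"):
    f=manip.grab_frame(n); pickle.dump(f,open(f"pics/{n}1.pkl","wb")); cv2.imwrite(f"pics/{n}1.png",f["image"])
    M=rot(manip.state()["tool_rot"]); print(n,"TCP px",proj(f,manip.state()["tool_pos"]))
show((.482,-.004,.196),40,4,5)
E
```

```text
time: 1.35
tool_pos: [0.4415, -0.0984, 0.2469]
tool_rot: [-0.188, 0.702, -0.663, 0.178]
contact_force: [0.3, 0.3, 0.1]
gripper_width: 1.0
t 1.35 grasp pt [ 0.4322 -0.0989  0.2631] z-axis [ 0.499  0.028 -0.866] x-axis [ 0.057 -0.998  0.   ] q [-0.572 -0.794  2.287  0.317  1.228  0.899] F [0.3 0.3 0.1] w 1.000
(np.float64(1.1411942053629225e-05), [np.float64(0.23775427396654775), np.float64(-0.00012702787228458998), np.float64(0.07435207863068295), np.float64(0.42629962006911215), np.float64(0.0953976347160596), np.float64(0.6100115263824282), np.float64(0.27944330769992526), np.float64(3.141592653589793), 1, 1, np.float64(-0.00014614256751686872)])
grip end/inner [496.71216421  -4.08380639] [ 5.60140222e+02 -5.55808873e-01]
side TCP px (np.float64(292.8742649761114), np.float64(162.92561487331923))
top TCP px (np.float64(303.251770996413), np.float64(213.50211464921654))
dist 0.123 ang 10.3 deg
   [-0.0176 -0.0042  0.0167] [ 0.0361 -0.0001 -0.0014]
   [-0.0352 -0.0084  0.0333] [ 0.0721 -0.0003 -0.0027]
   [-0.0528 -0.0126  0.05  ] [ 0.1082 -0.0004 -0.0041]
   [-0.0704 -0.0168  0.0666] [ 0.1443 -0.0005 -0.0055]
   [-0.088  -0.0209  0.0833] [ 0.1803 -0.0007 -0.0068]
```

View pics/side1.png

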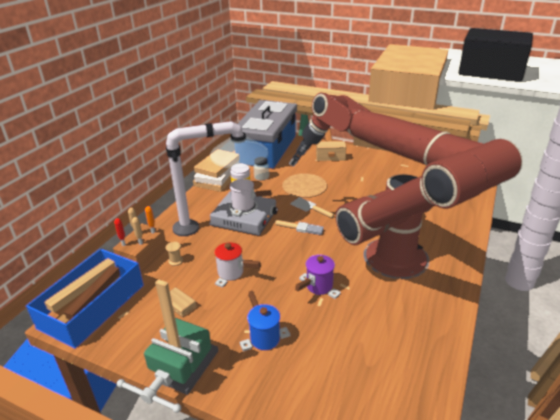

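View pics/top1.png

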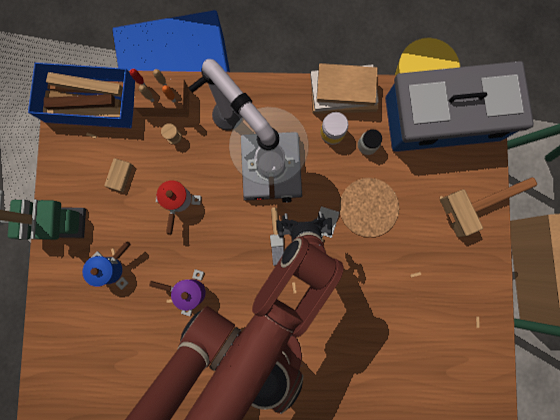

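```bash
python3 - <<'E'
from h import *; from plan import *
s=manip.state(); M=rot(s["tool_rot"]); p=s["tool_pos"]
for n,b,k in(("top1",(265,190,355,250),8),("side1",(270,130,330,190),9)):
    f=load(n); im=cv2.resize(f["image"][b[1]:b[3],b[0]:b[2]],None,fx=k,fy=k,interpolation=cv2.INTER_CUBIC)
    for off,c in((0,(0,0,255)),(-.013,(0,255,0))):
        for sx in(-.0425,.0425):
            u,v=proj(f,p+M@[sx,0,off]); cv2.circle(im,(int((u-b[0]+.5)*k),int((v-b[1]+.5)*k)),3,c,-1)
    cv2.imwrite(f"pics/cal_{n}.png",im)
E
```

```text
(no output)
```

View pics/cal_top1.png

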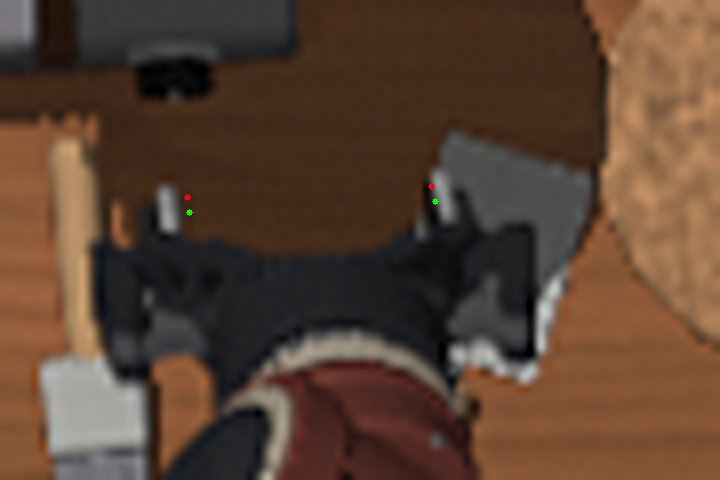

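View pics/cal_side1.png

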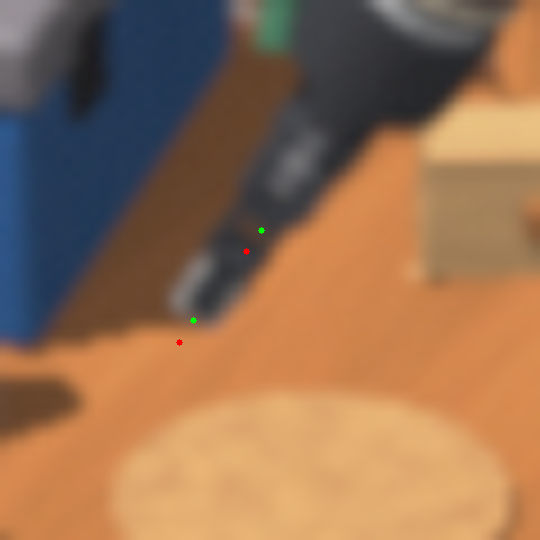

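The side view shows the gripper's tips at about (293,163), and the top view shows the pads on either side of (303,213). Top-view predictions agree with the tool pose in x and read about 2 mm too far to +y. Moving to the pre-grasp and comparing the handle with the fingers in one frame.

```bash
python3 - <<'E'
from plan import *
show((.497,-.006,.180),40,4,5)
E
```

```text
dist 0.137 ang 10.3 deg
   [-0.017  -0.0052  0.0209] [ 0.0361 -0.0001 -0.0014]
   [-0.034  -0.0104  0.0418] [ 0.0721 -0.0003 -0.0027]
   [-0.051  -0.0156  0.0627] [ 0.1082 -0.0004 -0.0041]
   [-0.068  -0.0207  0.0836] [ 0.1443 -0.0005 -0.0055]
   [-0.085  -0.0259  0.1045] [ 0.1803 -0.0007 -0.0068]
```

```bash
python3 -m handwheel '[{"dx":-0.022,"dy":-0.005,"dz":0.013,"ax":0.036,"ay":0,"az":-0.001},{"dx":-0.044,"dy":-0.010,"dz":0.030,"ax":0.072,"ay":0,"az":-0.003},{"dx":-0.064,"dy":-0.016,"dz":0.052,"ax":0.108,"ay":0,"az":-0.004},{"dx":-0.078,"dy":-0.021,"dz":0.078,"ax":0.144,"ay":0,"az":-0.0055},{"dx":-0.085,"dy":-0.026,"dz":0.1045,"ax":0.180,"ay":-0.001,"az":-0.007}]' 0; cat > look.py <<'E'
import sys
from h import *; from plan import *
def look(tag,bt,bs,kt=8,ks=8,marks=()):
    where(); s=manip.state(); M=rot(s["tool_rot"]); p=s["tool_pos"]
    for n,b,k in(("top",bt,kt),("side",bs,ks)):
        if b is None: continue
        f=manip.grab_frame(n); pickle.dump(f,open(f"pics/{n}{tag}.pkl","wb"))
        im=cv2.resize(f["image"][b[1]:b[3],b[0]:b[2]],None,fx=k,fy=k,interpolation=cv2.INTER_CUBIC)
        for q in marks:
            u,v=proj(f,q); cv2.circle(im,(int((u-b[0]+.5)*k),int((v-b[1]+.5)*k)),2,(0,255,255),-1)
        cv2.imwrite(f"pics/{n}{tag}.png",im); print(n,"grasp pt px",proj(f,p-H*M[:,2]))
E
python3 - <<'E'
from look import *
look("2",(240,140,320,215),(200,160,290,230))
E
```

```text
time: 2.08
tool_pos: [0.5119, -0.0109, 0.1701]
tool_rot: [-0.25, 0.685, -0.642, 0.237]
contact_force: [-0.5, -0.1, 0.6]
gripper_width: 1.0
t 2.08 grasp pt [ 0.4998 -0.0116  0.1844] z-axis [ 0.646  0.037 -0.763] x-axis [ 0.063 -0.998  0.005] q [-0.289 -0.667  2.395  0.322  0.767  1.059] F [-0.5 -0.1  0.6] w 1.000
top grasp pt px (np.float64(274.06261836969605), np.float64(194.74757831821006))
side grasp pt px (np.float64(270.16295612912586), np.float64(182.93673352730738))
```

View pics/top2.png

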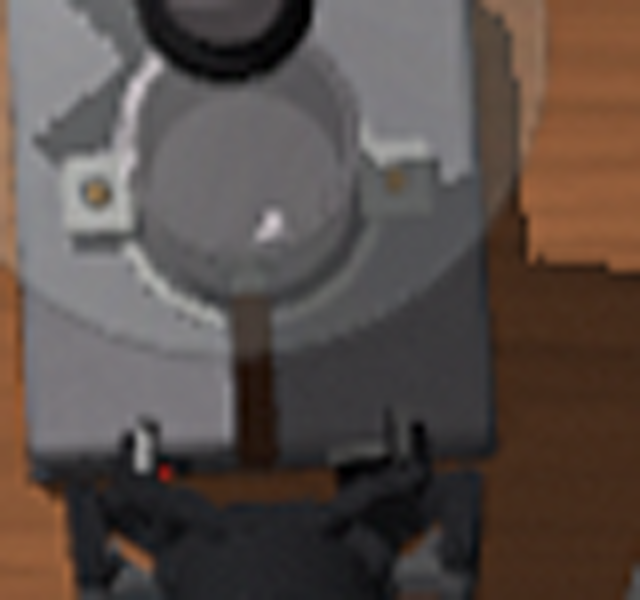

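View pics/side2.png

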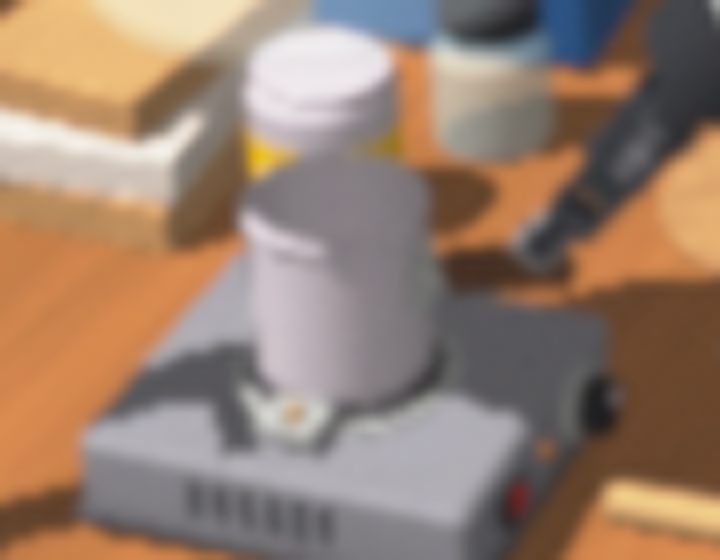

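```bash
python3 -m handwheel '[{"dx":0,"dy":0,"dz":0,"ax":0,"ay":0,"az":0},{"dx":0,"dy":0,"dz":0,"ax":0,"ay":0,"az":0}]' 0; 
python3 - <<'E'
from look import *
look("3",(240,140,320,215),None)
E
```

```text
time: 2.42
tool_pos: [0.5119, -0.0119, 0.1723]
tool_rot: [-0.25, 0.684, -0.642, 0.238]
contact_force: [-0.1, 0.8, -0.2]
gripper_width: 1.003
t 2.42 grasp pt [ 0.4998 -0.0125  0.1865] z-axis [ 0.646  0.036 -0.762] x-axis [ 0.061 -0.998  0.005] q [-0.291 -0.67   2.393  0.322  0.771  1.06 ] F [-0.1  0.8 -0.2] w 1.003
top grasp pt px (np.float64(274.3634508572065), np.float64(194.6586894959531))
```

View pics/top3.png

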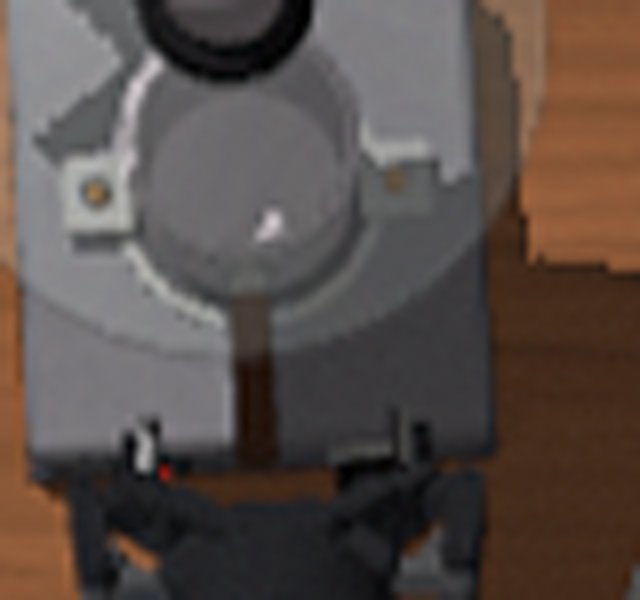

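```bash
python3 - <<'E'
from plan import *
show((.531,-.0033,.1375),40,3.8,5)
E
```

```text
dist 0.059 ang 0.5 deg
   [-0.0015  0.0015  0.0116] [-0.0012 -0.0014 -0.0001]
   [-0.003   0.003   0.0231] [-0.0024 -0.0027 -0.0002]
   [-0.0046  0.0045  0.0347] [-0.0036 -0.0041 -0.0003]
   [-0.0061  0.006   0.0462] [-0.0048 -0.0055 -0.0004]
   [-0.0076  0.0076  0.0578] [-0.006  -0.0068 -0.0005]
```

```bash
python3 -m handwheel '[{"dx":-0.004,"dy":0.002,"dz":0.012,"ax":-0.001,"ay":-0.001,"az":0},{"dx":-0.0076,"dy":0.004,"dz":0.027,"ax":-0.003,"ay":-0.003,"az":0},{"dx":-0.0076,"dy":0.006,"dz":0.043,"ax":-0.004,"ay":-0.005,"az":0},{"dx":-0.0076,"dy":0.0076,"dz":0.058,"ax":-0.006,"ay":-0.007,"az":0},{"dx":-0.0076,"dy":0.0076,"dz":0.058,"ax":-0.006,"ay":-0.007,"az":0}]' 0
python3 -m handwheel '[{"dx":0,"dy":0,"dz":0,"ax":0,"ay":0,"az":0}]' 0
python3 - <<'E'
from look import *
look("4",(240,140,320,215),(200,160,290,230))
show((.531,-.0033,.1375),40,3.8,1)
E
```

```text
time: 3.1
tool_pos: [0.5423, -0.0018, 0.1208]
tool_rot: [-0.249, 0.686, -0.643, 0.232]
contact_force: [0.2, -0.4, 0.4]
gripper_width: 1.003
time: 3.22
tool_pos: [0.5427, -0.0019, 0.1222]
tool_rot: [-0.25, 0.686, -0.642, 0.233]
contact_force: [0.8, -0.3, 0.8]
gripper_width: 1.003
t 3.23 grasp pt [ 0.5308 -0.0027  0.1365] z-axis [ 0.641  0.044 -0.767] x-axis [ 0.067 -0.998 -0.001] q [-0.244 -0.47   2.359  0.352  0.609  1.037] F [ 0.8 -0.3  0.8] w 1.003
top grasp pt px (np.float64(271.6016484610477), np.float64(186.8472790995928))
side grasp pt px (np.float64(262.32665672428703), np.float64(193.0639630591722))
dist 0.001 ang 0.1 deg
   [ 0.0007 -0.0007 -0.0006] [ 0.0005  0.0011 -0.0001]
```

View pics/top4.png

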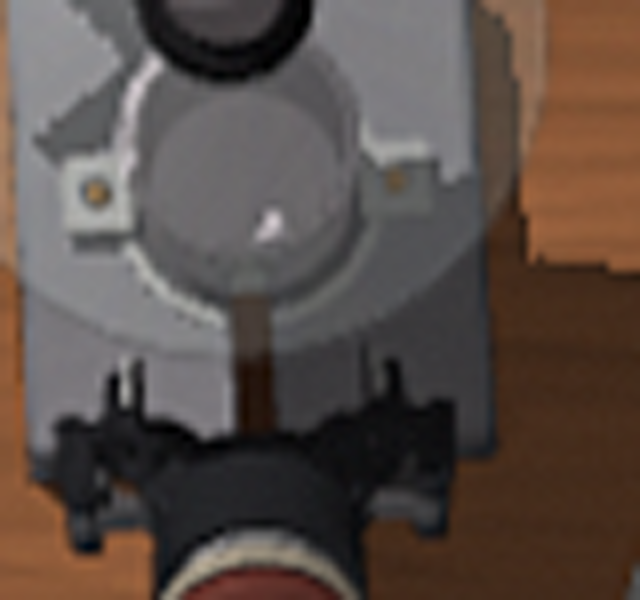

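View pics/side4.png

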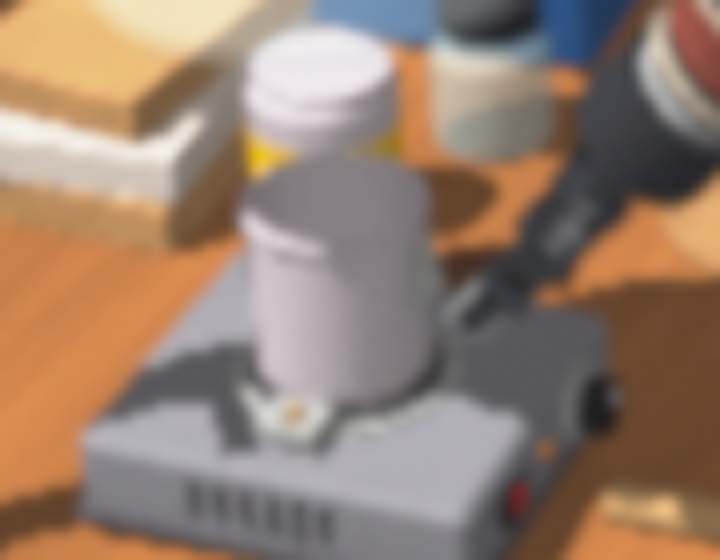

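Top view: pads at about x = 140 and 373 in the crop, with the handle centred between them at 254. Side view: fingers at the handle. Closing.

```bash
python3 -m handwheel '[{"dx":0,"dy":0,"dz":0,"ax":0,"ay":0,"az":0},{"dx":0,"dy":0,"dz":0,"ax":0,"ay":0,"az":0},{"dx":0,"dy":0,"dz":0,"ax":0,"ay":0,"az":0},{"dx":0,"dy":0,"dz":0,"ax":0,"ay":0,"az":0},{"dx":0,"dy":0,"dz":0,"ax":0,"ay":0,"az":0}]' 255
python3 -m handwheel '[{"dx":0,"dy":0,"dz":0,"ax":0,"ay":0,"az":0},{"dx":0,"dy":0,"dz":0,"ax":0,"ay":0,"az":0}]' 255
python3 - <<'E'
from look import *
look("5",(240,140,320,215),(200,160,290,230))
M=rot(manip.state()["tool_rot"])
for z in(.012,.024): print("lift",z,M.T@[0,0,z])
E
```

```text
time: 3.95
tool_pos: [0.5425, -0.0015, 0.1211]
tool_rot: [-0.25, 0.687, -0.642, 0.232]
contact_force: [-1.2, 0.0, 0.3]
gripper_width: 0.178
time: 4.2
tool_pos: [0.5424, -0.0015, 0.1211]
tool_rot: [-0.25, 0.687, -0.642, 0.232]
contact_force: [-0.8, -0.7, 1.6]
gripper_width: 0.183
t 4.20 grasp pt [ 0.5305 -0.0023  0.1354] z-axis [ 0.64   0.044 -0.767] x-axis [ 0.067 -0.998 -0.001] q [-0.243 -0.468  2.359  0.352  0.608  1.037] F [-0.8 -0.7  1.6] w 0.183
top grasp pt px (np.float64(271.49096198747975), np.float64(186.99069922184896))
side grasp pt px (np.float64(262.361318736753), np.float64(193.35860701371988))
lift 0.012 [-1.79138261e-05 -7.69347241e-03 -9.20924326e-03]
lift 0.024 [-3.58276521e-05 -1.53869448e-02 -1.84184865e-02]
```

View pics/top5.png

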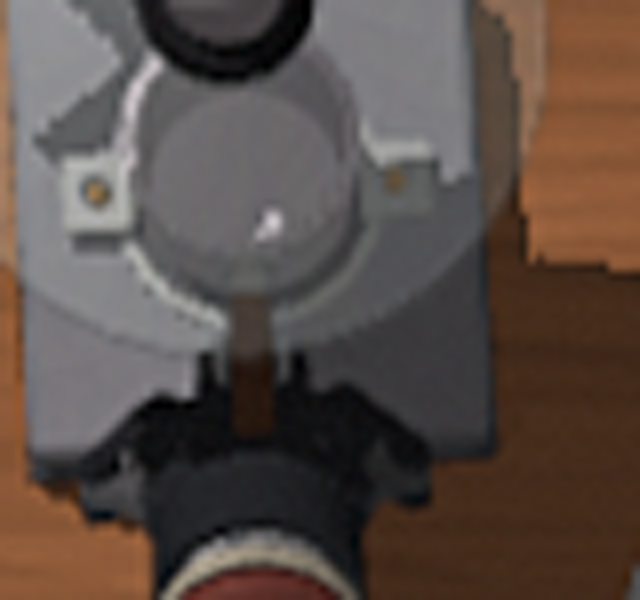

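View pics/side5.png

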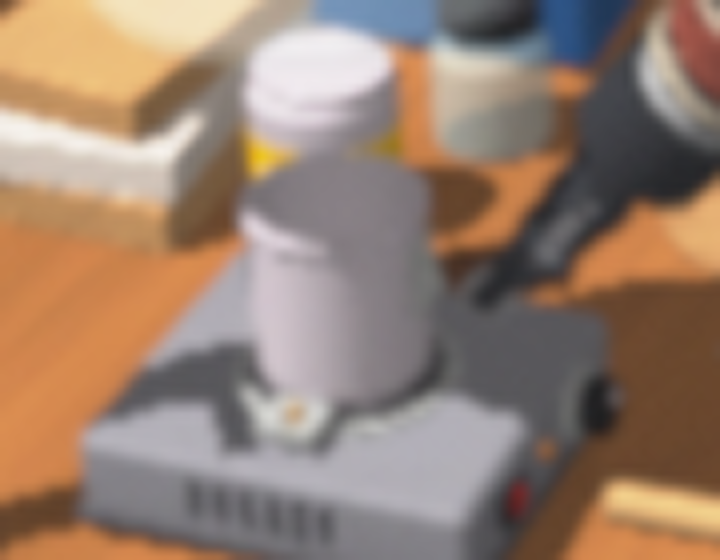

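```bash
python3 -m handwheel '[{"dx":0,"dy":-0.0038,"dz":-0.0046,"ax":0,"ay":0,"az":0},{"dx":0,"dy":-0.0083,"dz":-0.010,"ax":0,"ay":0,"az":0},{"dx":0,"dy":-0.0128,"dz":-0.0153,"ax":0,"ay":0,"az":0},{"dx":0,"dy":-0.0173,"dz":-0.0207,"ax":0,"ay":0,"az":0},{"dx":0,"dy":-0.0173,"dz":-0.0207,"ax":0,"ay":0,"az":0}]' 255
python3 -m handwheel '[{"dx":0,"dy":0,"dz":0,"ax":0,"ay":0,"az":0}]' 255
python3 - <<'E'
from look import *
look("6",(240,140,320,215),(200,160,290,230))
E
```

```text
time: 4.92
tool_pos: [0.5429, -0.0017, 0.1493]
tool_rot: [-0.25, 0.686, -0.642, 0.233]
contact_force: [-0.3, -0.5, -2.8]
gripper_width: 0.18
time: 5.05
tool_pos: [0.5423, -0.0015, 0.1478]
tool_rot: [-0.249, 0.687, -0.642, 0.232]
contact_force: [-0.6, -0.0, -2.8]
gripper_width: 0.178
t 5.05 grasp pt [ 0.5303 -0.0024  0.1621] z-axis [ 0.639  0.044 -0.768] x-axis [ 0.067 -0.998 -0.002] q [-0.244 -0.514  2.341  0.323  0.67   1.073] F [-0.6 -0.  -2.8] w 0.178
top grasp pt px (np.float64(271.3004186967366), np.float64(185.6378775056804))
side grasp pt px (np.float64(262.12180507400853), np.float64(187.46889846328472))
```

View pics/side6.png

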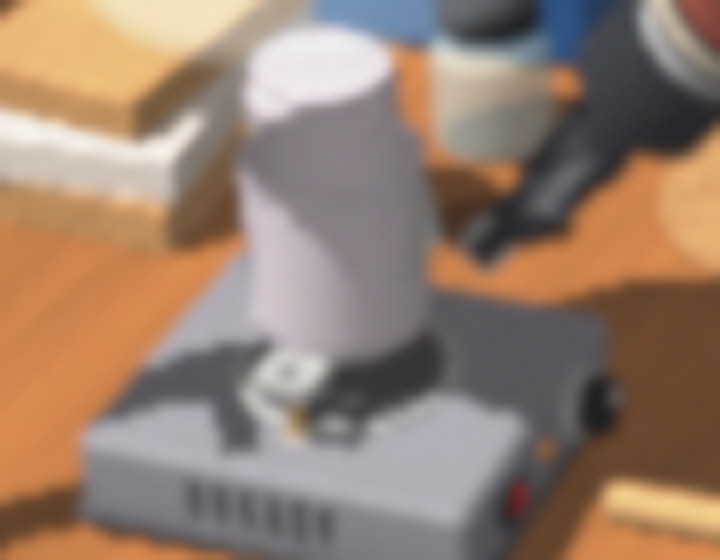

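```bash
python3 - <<'E'
from kin import *; from plan import *
c,P=fit(); print(c); q=data()[-1][0]
for g,y in[((.5,-.02,.165),2),((.48,-.05,.166),0),((.46,-.12,.166),-6),((.435,-.2,.166),-14),((.4105,-.289,.15),-25),((.4105,-.289,.0774),-25)]:
    p,M=tgt(g,39.8,y); q,e=ik(p,M,q,P); print(g,y,q.round(2),round(e,6))
show((.47,-.08,.166),39.8,0,5)
E
```

```text
1.144240981536186e-05
(0.5, -0.02, 0.165) 2 [-0.3  -0.63  2.41  0.32  0.73  1.06] 0.0
(0.48, -0.05, 0.166) 0 [-0.39 -0.71  2.45  0.36  0.78  1.  ] 0.0
(0.46, -0.12, 0.166) -6 [-0.58 -0.73  2.46  0.41  0.82  0.91] 0.0
(0.435, -0.2, 0.166) -14 [-0.77 -0.71  2.45  0.45  0.83  0.84] 0.0
(0.4105, -0.289, 0.15) -25 [-0.92 -0.59  2.41  0.46  0.74  0.84] 0.0
(0.4105, -0.289, 0.0774) -25 [-0.92 -0.44  2.45  0.58  0.57  0.68] 0.0
dist 0.099 ang 3.9 deg
   [ 0.0148  0.0095 -0.009 ] [-0.0001  0.0089  0.0101]
   [ 0.0297  0.019  -0.018 ] [-0.0001  0.0177  0.0202]
   [ 0.0445  0.0285 -0.0271] [-0.0002  0.0266  0.0303]
   [ 0.0594  0.0379 -0.0361] [-0.0003  0.0354  0.0404]
   [ 0.0742  0.0474 -0.0451] [-0.0003  0.0443  0.0505]
```

The side view shows the pot 27 mm up and upright, with the lug hole at crop (290,372) clear of the peg at (295,420). The force reads its full weight. Pulling it out to the front right.

```bash
python3 -m handwheel '[{"dx":0.008,"dy":0.007,"dz":-0.007,"ax":0,"ay":0.004,"az":0.005},{"dx":0.023,"dy":0.017,"dz":-0.017,"ax":0,"ay":0.014,"az":0.016},{"dx":0.042,"dy":0.028,"dz":-0.027,"ax":0,"ay":0.025,"az":0.028},{"dx":0.060,"dy":0.039,"dz":-0.037,"ax":0,"ay":0.036,"az":0.041},{"dx":0.074,"dy":0.047,"dz":-0.045,"ax":0,"ay":0.044,"az":0.050}]' 255
python3 -m handwheel '[{"dx":0,"dy":0,"dz":0,"ax":0,"ay":0,"az":0}]' 255
python3 - <<'E'
from plan import *
where(); show((.4355,-.2,.166),39.8,-14,5)
E
```

```text
time: 5.78
tool_pos: [0.4816, -0.0807, 0.1519]
tool_rot: [0.241, -0.665, 0.665, -0.241]
contact_force: [-0.1, -1.2, -1.7]
gripper_width: 0.179
time: 5.9
tool_pos: [0.482, -0.081, 0.1523]
tool_rot: [0.241, -0.664, 0.665, -0.242]
contact_force: [-0.3, -1.2, -2.2]
gripper_width: 0.175
t 5.90 grasp pt [ 0.47   -0.081   0.1667] z-axis [ 0.642 -0.002 -0.767] x-axis [-0.002 -1.     0.001] q [-0.499 -0.726  2.454  0.428  0.826  0.876] F [-0.3 -1.2 -2.2] w 0.175
dist 0.127 ang 13.9 deg
   [ 0.0244  0.0054 -0.0043] [-0.0004  0.0309  0.0373]
   [ 0.0488  0.0108 -0.0086] [-0.0008  0.0618  0.0746]
   [ 0.0732  0.0162 -0.013 ] [-0.0012  0.0927  0.1119]
   [ 0.0976  0.0217 -0.0173] [-0.0016  0.1236  0.1492]
   [ 0.122   0.0271 -0.0216] [-0.002   0.1546  0.1864]
```

```bash
python3 -m handwheel '[{"dx":0.014,"dy":0.003,"dz":-0.0025,"ax":0,"ay":0.018,"az":0.022},{"dx":0.042,"dy":0.009,"dz":-0.0074,"ax":0,"ay":0.053,"az":0.064},{"dx":0.073,"dy":0.016,"dz":-0.013,"ax":-0.001,"ay":0.093,"az":0.112},{"dx":0.102,"dy":0.0226,"dz":-0.018,"ax":-0.001,"ay":0.129,"az":0.156},{"dx":0.122,"dy":0.027,"dz":-0.0216,"ax":-0.002,"ay":0.155,"az":0.186}]' 255
python3 -m handwheel '[{"dx":0,"dy":0,"dz":0,"ax":0,"ay":0,"az":0}]' 255
python3 - <<'E'
from plan import *
where(); show((.4105,-.289,.12),39.8,-25,5)
E
```

```text
time: 6.52
tool_pos: [0.4477, -0.203, 0.1515]
tool_rot: [0.209, -0.579, 0.741, -0.268]
contact_force: [0.7, -0.5, -2.6]
gripper_width: 0.18
time: 6.65
tool_pos: [0.4478, -0.2027, 0.1515]
tool_rot: [0.209, -0.579, 0.741, -0.268]
contact_force: [-0.2, 0.3, -2.1]
gripper_width: 0.181
t 6.65 grasp pt [ 0.4362 -0.1998  0.1659] z-axis [ 0.62  -0.154 -0.769] x-axis [-0.241 -0.971  0.   ] q [-0.763 -0.706  2.444  0.444  0.829  0.845] F [-0.2  0.3 -2.1] w 0.181
dist 0.106 ang 11.1 deg
   [0.019  0.0064 0.0066] [0.0002 0.0247 0.0297]
   [0.038  0.0129 0.0132] [0.0005 0.0494 0.0594]
   [0.057  0.0193 0.0198] [0.0007 0.074  0.0891]
   [0.076  0.0257 0.0263] [0.001  0.0987 0.1188]
   [0.0951 0.0322 0.0329] [0.0012 0.1234 0.1484]
```

```bash
python3 -m handwheel '[{"dx":0.011,"dy":0.004,"dz":0.004,"ax":0,"ay":0.014,"az":0.017},{"dx":0.034,"dy":0.0115,"dz":0.012,"ax":0,"ay":0.044,"az":0.053},{"dx":0.059,"dy":0.020,"dz":0.020,"ax":0.001,"ay":0.077,"az":0.092},{"dx":0.082,"dy":0.028,"dz":0.028,"ax":0.001,"ay":0.106,"az":0.128},{"dx":0.095,"dy":0.032,"dz":0.033,"ax":0.001,"ay":0.123,"az":0.148}]' 255
python3 -m handwheel '[{"dx":0,"dy":0,"dz":0,"ax":0,"ay":0,"az":0}]' 255
python3 - <<'E'
from look import *
look("7",(320,150,420,240),(230,120,350,220),7,6)
show((.4105,-.289,.083),39.8,-25,3)
E
```

```text
time: 7.28
tool_pos: [0.4216, -0.2933, 0.1045]
tool_rot: [0.183, -0.506, 0.793, -0.286]
contact_force: [0.5, 0.8, -1.9]
gripper_width: 0.183
time: 7.4
tool_pos: [0.4218, -0.293, 0.1049]
tool_rot: [0.183, -0.506, 0.793, -0.286]
contact_force: [0.5, 0.5, -2.6]
gripper_width: 0.179
t 7.40 grasp pt [ 0.4109 -0.288   0.1192] z-axis [ 0.58  -0.268 -0.769] x-axis [-0.421 -0.907 -0.001] q [-0.919 -0.533  2.429  0.499  0.675  0.784] F [ 0.5  0.5 -2.6] w 0.179
top grasp pt px (np.float64(364.2294815999241), np.float64(228.16047961585346))
side grasp pt px (np.float64(317.8370746706952), np.float64(169.1246082714986))
dist 0.037 ang 0.2 deg
   [0.0005 0.008  0.0095] [-0.0001  0.0008  0.0008]
   [0.001  0.016  0.0189] [-0.0001  0.0015  0.0015]
   [0.0015 0.0241 0.0284] [-0.0002  0.0023  0.0023]
```

View pics/top7.png

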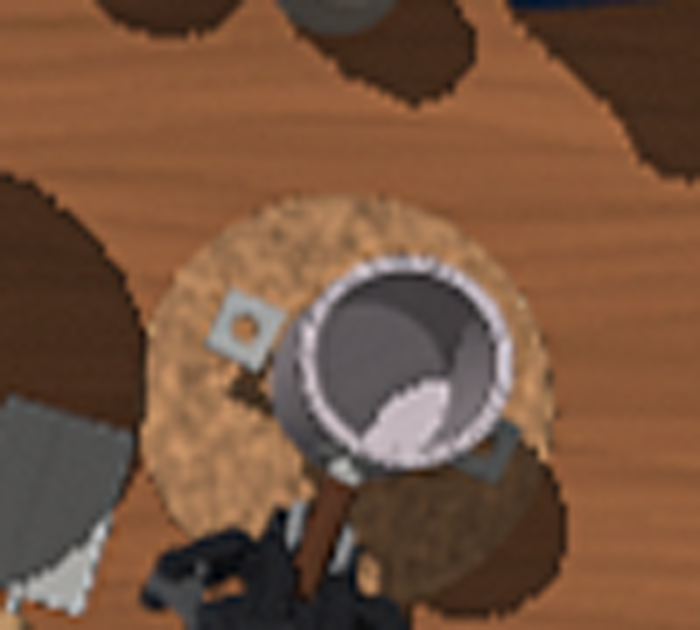

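View pics/side7.png

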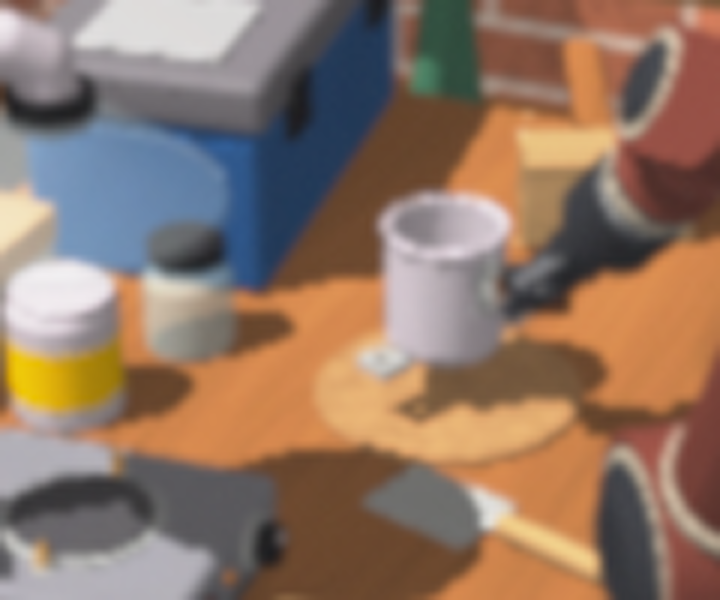

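Top view: pot rim centred at crop (405,362) over the mat, whose outline runs from x = 148 to 553 in the crop. Side view: pot upright just above the mat.

```bash
python3 - <<'E'
from h import *
t=load("top7"); print(onz(t,320+405.5/7-.5,150+362.5/7-.5,.144))
E
python3 -m handwheel '[{"dx":0,"dy":0.006,"dz":0.0075,"ax":0,"ay":0.001,"az":0.001},{"dx":0.001,"dy":0.0125,"dz":0.015,"ax":0,"ay":0.002,"az":0.002},{"dx":0.001,"dy":0.0185,"dz":0.022,"ax":0,"ay":0.002,"az":0.002},{"dx":0.0015,"dy":0.023,"dz":0.0275,"ax":0,"ay":0.002,"az":0.002},{"dx":0.0015,"dy":0.0245,"dz":0.029,"ax":0,"ay":0.002,"az":0.002}]' 255
python3 -m handwheel '[{"dx":0,"dy":0,"dz":0,"ax":0,"ay":0,"az":0}]' 255
python3 - <<'E'
from look import *
look("8",None,(230,120,350,220),7,6)
show((.4105,-.289,.0770),39.8,-25,2)
E
```

```text
[ 0.49123294 -0.32332211  0.144     ]
time: 8.12
tool_pos: [0.4208, -0.2941, 0.0668]
tool_rot: [0.183, -0.505, 0.793, -0.287]
contact_force: [-0.3, -0.5, -3.5]
gripper_width: 0.176
time: 8.25
tool_pos: [0.4211, -0.2945, 0.0677]
tool_rot: [0.183, -0.505, 0.793, -0.287]
contact_force: [0.3, 0.0, -2.0]
gripper_width: 0.176
t 8.25 grasp pt [ 0.4103 -0.2894  0.0821] z-axis [ 0.58  -0.271 -0.768] x-axis [-0.423 -0.906  0.   ] q [-0.922 -0.447  2.446  0.571  0.585  0.694] F [ 0.3  0.  -2. ] w 0.176
side grasp pt px (np.float64(317.8945127566678), np.float64(176.57050973524812))
dist 0.005 ang 0.1 deg
   [-0.0003  0.0018  0.002 ] [-0.0003 -0.0004 -0.0001]
   [-0.0006  0.0036  0.0041] [-0.0006 -0.0007 -0.0002]
```

```bash
python3 -m handwheel '[{"dx":0,"dy":0.001,"dz":0.0012,"ax":0,"ay":0,"az":0},{"dx":0,"dy":0.0019,"dz":0.0023,"ax":0,"ay":0,"az":0},{"dx":0,"dy":0.0026,"dz":0.0031,"ax":0,"ay":0,"az":0},{"dx":0,"dy":0.0026,"dz":0.0031,"ax":0,"ay":0,"az":0}]' 255
python3 -m handwheel '[{"dx":0,"dy":0.0007,"dz":0.0008,"ax":0,"ay":0,"az":0},{"dx":0,"dy":0.0007,"dz":0.0008,"ax":0,"ay":0,"az":0}]' 255
```

```text
time: 8.8
tool_pos: [0.4211, -0.2944, 0.0636]
tool_rot: [0.183, -0.505, 0.793, -0.287]
contact_force: [0.7, 0.4, -1.8]
gripper_width: 0.177
time: 9.05
tool_pos: [0.4214, -0.2948, 0.0632]
tool_rot: [0.183, -0.505, 0.793, -0.288]
contact_force: [0.1, -0.4, -1.3]
gripper_width: 0.179
```

```bash
python3 -m handwheel '[{"dx":0,"dy":0.0007,"dz":0.0008,"ax":0,"ay":0,"az":0},{"dx":0,"dy":0.0007,"dz":0.0008,"ax":0,"ay":0,"az":0}]' 255
python3 -m handwheel '[{"dx":0,"dy":0.0007,"dz":0.0008,"ax":0,"ay":0,"az":0},{"dx":0,"dy":0.0007,"dz":0.0008,"ax":0,"ay":0,"az":0}]' 255;  python3 - <<'E'
from look import *
look("9",None,(230,120,350,220),7,6)
E
```

```text
time: 9.3
tool_pos: [0.4218, -0.2952, 0.063]
tool_rot: [0.183, -0.505, 0.793, -0.288]
contact_force: [-2.6, 1.9, 3.8]
gripper_width: 0.177
time: 9.55
tool_pos: [0.4222, -0.2956, 0.0629]
tool_rot: [0.183, -0.505, 0.793, -0.289]
contact_force: [-3.2, 4.0, 8.6]
gripper_width: 0.18
t 9.55 grasp pt [ 0.4113 -0.2905  0.0772] z-axis [ 0.582 -0.273 -0.766] x-axis [-0.423 -0.906  0.001] q [-0.922 -0.431  2.446  0.59   0.567  0.673] F [-3.2  4.   8.6] w 0.180
side grasp pt px (np.float64(317.7276318699557), np.float64(177.3839903748198))
```

View pics/side9.png

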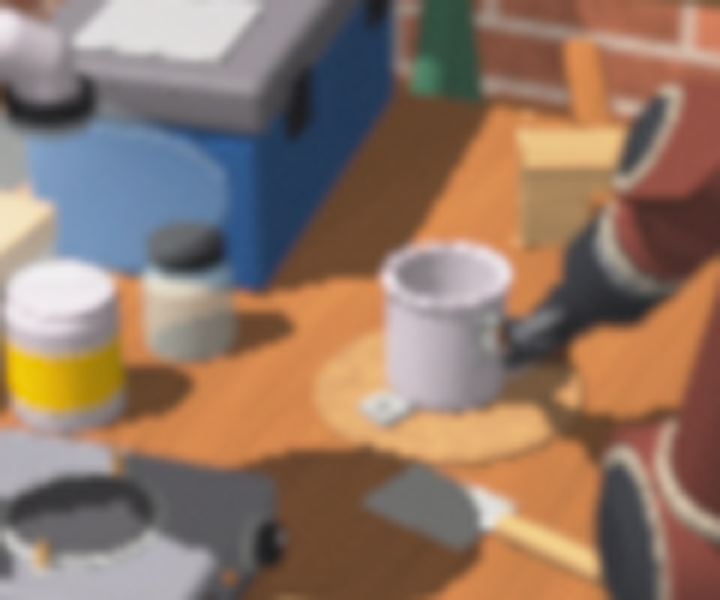

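```bash
python3 -m handwheel '[{"dx":0,"dy":-0.0007,"dz":-0.0009,"ax":0,"ay":0,"az":0},{"dx":0,"dy":-0.0007,"dz":-0.0009,"ax":0,"ay":0,"az":0}]' 255
python3 -m handwheel '[{"dx":0,"dy":0,"dz":0,"ax":0,"ay":0,"az":0},{"dx":0,"dy":0,"dz":0,"ax":0,"ay":0,"az":0},{"dx":0,"dy":0,"dz":0,"ax":0,"ay":0,"az":0},{"dx":0,"dy":0,"dz":0,"ax":0,"ay":0,"az":0},{"dx":0,"dy":0,"dz":0,"ax":0,"ay":0,"az":0}]' 0; python3 - <<'E'
from look import *
look("10",(320,150,420,240),None,7,6)
E
```

```text
time: 9.85
tool_pos: [0.4216, -0.2953, 0.063]
tool_rot: [0.183, -0.505, 0.793, -0.289]
contact_force: [-1.3, 0.5, 5.5]
gripper_width: 0.178
time: 10.48
tool_pos: [0.421, -0.2943, 0.0616]
tool_rot: [0.183, -0.505, 0.793, -0.287]
contact_force: [-0.0, -0.2, -0.2]
gripper_width: 1.001
t 10.47 grasp pt [ 0.4101 -0.2893  0.0759] z-axis [ 0.58  -0.271 -0.768] x-axis [-0.423 -0.906  0.   ] q [-0.922 -0.433  2.448  0.586  0.57   0.676] F [-0.  -0.2 -0.2] w 1.001
top grasp pt px (np.float64(362.0369787865647), np.float64(229.29181383720905))
```

View pics/top10.png

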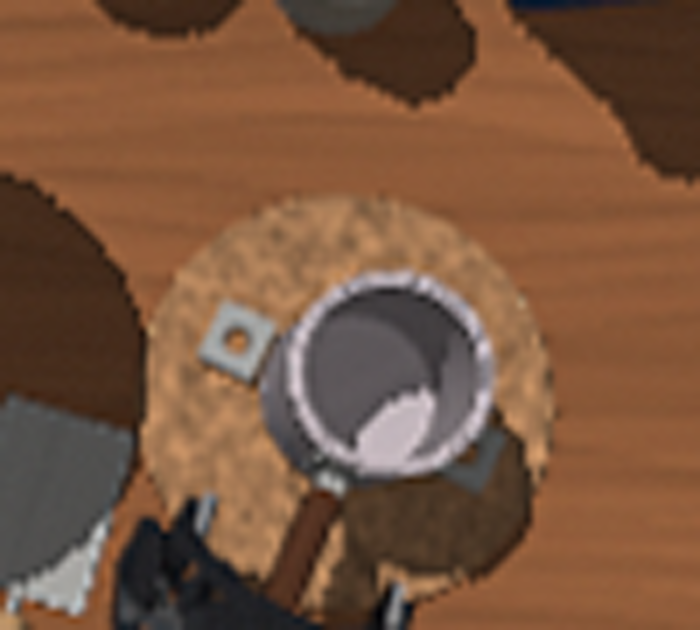

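Top view: the pot stands on the mat and is let go. Its lug holes at crop (238,340) and (480,455) average (359,397), against a mat centre of about (350,397). Retreating along the tool axis.

```bash
python3 -m handwheel '[{"dx":0,"dy":0,"dz":-0.015,"ax":0,"ay":0,"az":0},{"dx":0,"dy":0,"dz":-0.035,"ax":0,"ay":0,"az":0},{"dx":0,"dy":0,"dz":-0.06,"ax":0,"ay":0,"az":0},{"dx":0,"dy":-0.02,"dz":-0.08,"ax":0,"ay":0,"az":0},{"dx":0,"dy":-0.05,"dz":-0.10,"ax":0,"ay":0,"az":0}]' 0
python3 -m handwheel '[{"dx":0,"dy":0,"dz":0,"ax":0,"ay":0,"az":0}]' 0
python3 - <<'E'
from look import *; from kin import *
t=load("top0"); print("purple",onz(t,187,294,.11),"blue",onz(t,100,270,.11))
look("11",(320,150,420,240),None,7,6)
c,P=fit(); q=data()[-1][0]
for g,l,y in[((.37,-.2,.22),30,-15),((.40,-.05,.24),25,-5),((.40,.10,.24),25,5),((.385,.22,.20),32,3),((.383,.3145,.13),40,-2),((.421,.313,.072),40,-2)]:
    p,M=tgt(g,l,y); q,e=ik(p,M,q,P); print(g,y,q.round(2),round(e,6))
show((.37,-.2,.22),30,-15,5)
E
```

```text
time: 11.15
tool_pos: [0.3973, -0.2832, 0.1706]
tool_rot: [0.183, -0.505, 0.793, -0.287]
contact_force: [0.4, 0.1, 0.9]
gripper_width: 1.005
time: 11.28
tool_pos: [0.3991, -0.2852, 0.1752]
tool_rot: [0.183, -0.505, 0.792, -0.291]
contact_force: [0.5, -0.1, -0.3]
gripper_width: 1.003
purple [0.20188262 0.24775302 0.11      ] blue [0.26912028 0.51610294 0.11      ]
t 11.28 grasp pt [ 0.3882 -0.28    0.1895] z-axis [ 0.583 -0.276 -0.764] x-axis [-0.423 -0.906  0.004] q [-0.961 -0.747  2.428  0.43   0.876  0.867] F [ 0.5 -0.1 -0.3] w 1.003
top grasp pt px (np.float64(366.06305357921724), np.float64(234.39334424548366))
(0.37, -0.2, 0.22) -15 [-0.85 -0.88  2.4   0.3   1.19  0.93] 0.0
(0.4, -0.05, 0.24) -5 [-0.39 -0.9   2.36  0.13  1.27  1.25] 0.0
(0.4, 0.1, 0.24) 5 [ 0.06 -0.85  2.34  0.01  1.22  1.54] 0.0
(0.385, 0.22, 0.2) 3 [ 0.48 -0.73  2.37 -0.26  1.01  2.08] 0.0
(0.383, 0.3145, 0.13) -2 [ 0.79 -0.38  2.31 -0.7   0.82  2.77] 0.0
(0.421, 0.313, 0.072) -2 [ 0.72 -0.19  2.28 -0.79  0.66  2.86] 0.0
dist 0.090 ang 14.1 deg
   [-0.0132  0.0039 -0.0115] [-0.0346 -0.0203 -0.0284]
   [-0.0263  0.0078 -0.0231] [-0.0692 -0.0407 -0.0569]
   [-0.0395  0.0117 -0.0346] [-0.1038 -0.061  -0.0853]
   [-0.0527  0.0156 -0.0461] [-0.1384 -0.0814 -0.1137]
   [-0.0658  0.0195 -0.0576] [-0.173  -0.1017 -0.1421]
```

View pics/top11.png

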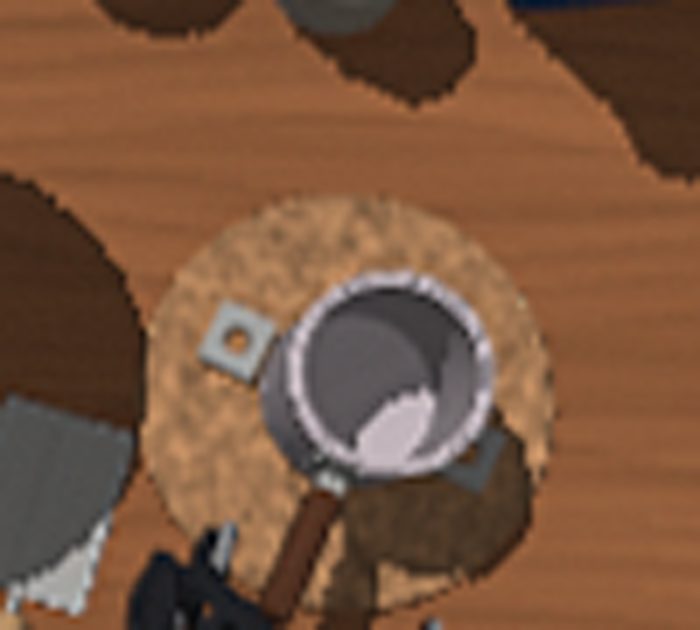

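The empty pot stayed put. Crossing to the waiting pot, high and in front of the warmer.

```bash
python3 -m handwheel '[{"dx":-0.013,"dy":0.004,"dz":-0.012,"ax":-0.035,"ay":-0.02,"az":-0.028},{"dx":-0.026,"dy":0.008,"dz":-0.023,"ax":-0.069,"ay":-0.041,"az":-0.057},{"dx":-0.040,"dy":0.012,"dz":-0.035,"ax":-0.104,"ay":-0.061,"az":-0.085},{"dx":-0.053,"dy":0.0156,"dz":-0.046,"ax":-0.138,"ay":-0.081,"az":-0.114},{"dx":-0.066,"dy":0.0195,"dz":-0.058,"ax":-0.173,"ay":-0.102,"az":-0.142}]' 0
python3 - <<'E'
from plan import *
where(); show((.40,-.02,.25),25,-3,5)
E
```

```text
time: 11.95
tool_pos: [0.3777, -0.2006, 0.2004]
tool_rot: [0.157, -0.588, 0.767, -0.202]
contact_force: [0.0, -1.3, 0.7]
gripper_width: 0.996
t 11.95 grasp pt [ 0.3688 -0.1982  0.2167] z-axis [ 0.479 -0.124 -0.869] x-axis [-0.258 -0.966 -0.004] q [-0.852 -0.879  2.402  0.304  1.195  0.93 ] F [ 0.  -1.3  0.7] w 0.996
dist 0.186 ang 12.8 deg
   [-0.0364 -0.0001 -0.0073] [-0.0163 -0.0184 -0.0375]
   [-0.0728 -0.0003 -0.0145] [-0.0325 -0.0368 -0.0749]
   [-0.1092 -0.0004 -0.0218] [-0.0488 -0.0552 -0.1124]
   [-0.1456 -0.0006 -0.029 ] [-0.0651 -0.0736 -0.1498]
   [-0.182  -0.0007 -0.0363] [-0.0814 -0.092  -0.1873]
```

```bash
python3 -m handwheel '[{"dx":-0.036,"dy":0,"dz":-0.007,"ax":-0.016,"ay":-0.018,"az":-0.037},{"dx":-0.073,"dy":0,"dz":-0.0145,"ax":-0.033,"ay":-0.037,"az":-0.075},{"dx":-0.109,"dy":0,"dz":-0.022,"ax":-0.049,"ay":-0.055,"az":-0.112},{"dx":-0.146,"dy":-0.001,"dz":-0.029,"ax":-0.065,"ay":-0.074,"az":-0.150},{"dx":-0.182,"dy":-0.001,"dz":-0.036,"ax":-0.081,"ay":-0.092,"az":-0.187}]' 0
python3 - <<'E'
from plan import *
where(); show((.395,.18,.235),28,3,5)
E
```

```text
time: 12.58
tool_pos: [0.4086, -0.0202, 0.2328]
tool_rot: [0.149, -0.672, 0.708, -0.158]
contact_force: [0.5, -0.1, 1.4]
gripper_width: 0.999
t 12.57 grasp pt [ 0.4007 -0.0197  0.2497] z-axis [ 0.423 -0.024 -0.906] x-axis [-0.052 -0.999  0.002] q [-0.304 -0.908  2.346  0.109  1.279  1.31 ] F [ 0.5 -0.1  1.4] w 0.999
dist 0.201 ang 6.7 deg
   [-0.04    0.004   0.0012] [ 0.0103 -0.0097 -0.0186]
   [-0.0801  0.0079  0.0024] [ 0.0207 -0.0194 -0.0371]
   [-0.1201  0.0119  0.0036] [ 0.031  -0.0292 -0.0557]
   [-0.1601  0.0158  0.0049] [ 0.0413 -0.0389 -0.0743]
   [-0.2002  0.0198  0.0061] [ 0.0516 -0.0486 -0.0928]
```

```bash
python3 -m handwheel '[{"dx":-0.040,"dy":0.004,"dz":0.001,"ax":0.010,"ay":-0.01,"az":-0.019},{"dx":-0.080,"dy":0.008,"dz":0.0024,"ax":0.021,"ay":-0.019,"az":-0.037},{"dx":-0.120,"dy":0.012,"dz":0.0036,"ax":0.031,"ay":-0.029,"az":-0.056},{"dx":-0.160,"dy":0.016,"dz":0.005,"ax":0.041,"ay":-0.039,"az":-0.074},{"dx":-0.200,"dy":0.020,"dz":0.006,"ax":0.052,"ay":-0.049,"az":-0.093}]' 0
python3 - <<'E'
from plan import *
where(); show((.375,.3145,.14),39.8,-2,5)
E
```

```text
time: 13.2
tool_pos: [0.4034, 0.1801, 0.2179]
tool_rot: [-0.175, 0.704, -0.668, 0.167]
contact_force: [0.8, 0.5, -0.5]
gripper_width: 1.002
t 13.20 grasp pt [0.3946 0.1797 0.2344] z-axis [ 0.47   0.023 -0.882] x-axis [ 0.053 -0.999  0.002] q [ 0.336 -0.775  2.317 -0.147  1.131  1.885] F [ 0.8  0.5 -0.5] w 1.002
dist 0.163 ang 12.8 deg
   [-0.027   0.0103  0.0154] [0.0409 0.0095 0.0147]
   [-0.0539  0.0206  0.0307] [0.0819 0.0191 0.0294]
   [-0.0809  0.0309  0.0461] [0.1228 0.0286 0.0442]
   [-0.1078  0.0412  0.0615] [0.1638 0.0381 0.0589]
   [-0.1348  0.0515  0.0768] [0.2047 0.0476 0.0736]
```

```bash
python3 -m handwheel '[{"dx":-0.030,"dy":0.010,"dz":0.010,"ax":0.041,"ay":0.01,"az":0.015},{"dx":-0.060,"dy":0.021,"dz":0.024,"ax":0.082,"ay":0.019,"az":0.029},{"dx":-0.090,"dy":0.031,"dz":0.040,"ax":0.123,"ay":0.029,"az":0.044},{"dx":-0.118,"dy":0.041,"dz":0.058,"ax":0.164,"ay":0.038,"az":0.059},{"dx":-0.135,"dy":0.0515,"dz":0.077,"ax":0.205,"ay":0.048,"az":0.074}]' 0
python3 -m handwheel '[{"dx":0,"dy":0,"dz":0,"ax":0,"ay":0,"az":0},{"dx":0,"dy":0,"dz":0,"ax":0,"ay":0,"az":0}]' 0
python3 - <<'E'
from look import *
look("12",(140,170,220,245),(200,220,290,300))
show((.421,.313,.072),39.8,-2,5)
E
```

```text
time: 13.82
tool_pos: [0.3873, 0.3137, 0.1253]
tool_rot: [0.237, -0.653, 0.676, -0.246]
contact_force: [0.8, -0.5, 0.9]
gripper_width: 0.999
time: 14.08
tool_pos: [0.3884, 0.3126, 0.1276]
tool_rot: [0.237, -0.652, 0.677, -0.246]
contact_force: [0.7, -0.3, 0.0]
gripper_width: 1.003
t 14.07 grasp pt [0.3765 0.3131 0.1419] z-axis [ 0.641 -0.024 -0.767] x-axis [-0.037 -0.999  0.   ] q [ 0.795 -0.417  2.314 -0.678  0.857  2.756] F [ 0.7 -0.3  0. ] w 1.003
top grasp pt px (np.float64(165.3384696095585), np.float64(235.51536597383569))
side grasp pt px (np.float64(261.42090549061584), np.float64(249.86074632616166))
dist 0.084 ang 0.3 deg
   [-0.0002  0.0025  0.0166] [-0.0007 -0.     -0.0008]
   [-0.0005  0.005   0.0332] [-0.0015 -0.0001 -0.0015]
   [-0.0007  0.0075  0.0497] [-0.0022 -0.0001 -0.0023]
   [-0.0009  0.0101  0.0663] [-0.0029 -0.0002 -0.003 ]
   [-0.0012  0.0126  0.0829] [-0.0037 -0.0002 -0.0038]
```

View pics/top12.png

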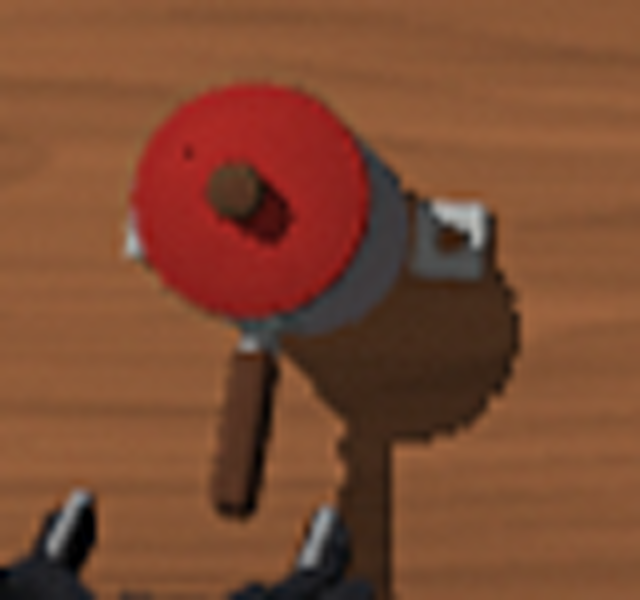

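View pics/side12.png

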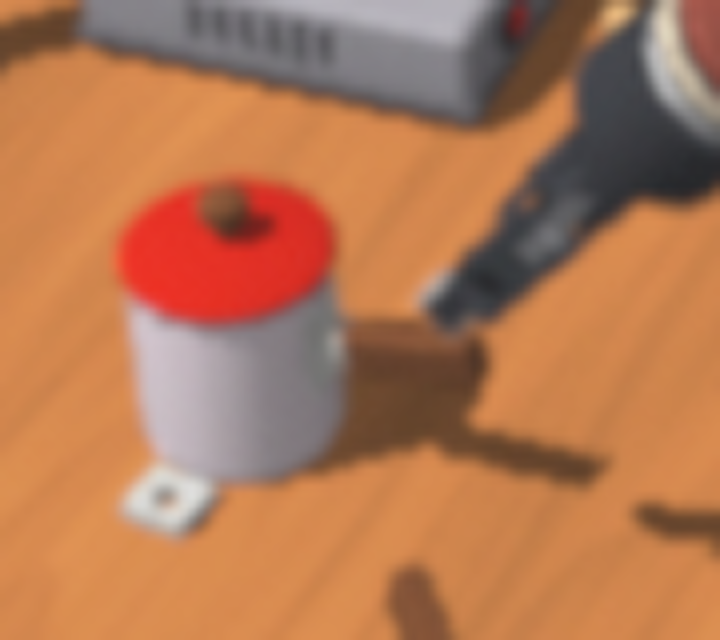

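```bash
python3 - <<'E'
from look import *
s=manip.state(); M=rot(s["tool_rot"]); p=s["tool_pos"]
f=load("top12"); 
for sx in(.0425,-.0425):
    for y in(-.011,.011):
        u,v=proj(f,p+M@[sx,y,-.013]); print(sx,y,round((u-140+.5)*8),round((v-170+.5)*8))
fw=lambda x,y,z:(onz(f,140+(x+.5)/8-.5,170+(y+.5)/8-.5,z)*1000).round(1)
print("handle ends top face in",fw(250,352,.077),"out",fw(233,510,.094),"hole R",fw(453,237,.008),"knob",fw(234,190,.128),"lugL outer corner",fw(128,256,.008))
for n in["top12"]:
    h=cv2.cvtColor(f["image"],cv2.COLOR_BGR2HSV); m=((h[...,0]<5)|(h[...,0]>176))&(h[...,1]>180)&(h[...,2]>90)
    cn=max(cv2.findContours(m[170:225,140:200].astype(np.uint8),0,1)[0],key=cv2.contourArea)
    e=cv2.fitEllipse(cv2.convexHull(cn)); print(e, [onz(f,e[0][0]+140,e[0][1]+170,z).round(4) for z in(.098,.102)])
E
```

```text
0.0425 -0.011 319 500
0.0425 0.011 324 546
-0.0425 -0.011 93 487
-0.0425 0.011 100 533
handle ends top face in [448.9 316.2  77. ] out [385.5 315.7  94. ] hole R [505.1 251.4   8. ] knob [506.4 312.1 128. ] lugL outer corner [494.6 386.6   8. ]
((30.866060256958008, 24.399314880371094), (28.587223052978516, 29.214933395385742), 50.58143997192383) [array([0.5073, 0.3134, 0.098 ]), array([0.5067, 0.3124, 0.102 ])]
```

```bash
python3 - <<'E'
from plan import *
show((.4205,.3143,.0714),39.9,-1.5,5)
E
```

```text
dist 0.084 ang 0.7 deg
   [-0.0005  0.0027  0.0166] [-0.0004 -0.0012 -0.0021]
   [-0.001   0.0053  0.0332] [-0.0008 -0.0023 -0.0042]
   [-0.0015  0.008   0.0498] [-0.0012 -0.0035 -0.0063]
   [-0.002   0.0107  0.0664] [-0.0016 -0.0047 -0.0084]
   [-0.0026  0.0133  0.083 ] [-0.002  -0.0058 -0.0105]
```

```bash
python3 -m handwheel '[{"dx":-0.0015,"dy":0.003,"dz":0.020,"ax":0,"ay":-0.001,"az":-0.003},{"dx":-0.0026,"dy":0.006,"dz":0.040,"ax":-0.001,"ay":-0.003,"az":-0.006},{"dx":-0.0026,"dy":0.009,"dz":0.058,"ax":-0.001,"ay":-0.005,"az":-0.009},{"dx":-0.0026,"dy":0.012,"dz":0.072,"ax":-0.002,"ay":-0.006,"az":-0.010},{"dx":-0.0026,"dy":0.0133,"dz":0.083,"ax":-0.002,"ay":-0.006,"az":-0.0105}]' 0
python3 -m handwheel '[{"dx":0,"dy":0,"dz":0,"ax":0,"ay":0,"az":0},{"dx":0,"dy":0,"dz":0,"ax":0,"ay":0,"az":0}]' 0
python3 - <<'E'
from look import *
look("13",(140,170,220,245),(200,220,290,300))
show((.4205,.3143,.0714),39.9,-1.5,1)
E
```

```text
time: 14.8
tool_pos: [0.4329, 0.3139, 0.0566]
tool_rot: [0.238, -0.656, 0.673, -0.245]
contact_force: [-0.3, 0.2, -0.6]
gripper_width: 1.0
time: 15.05
tool_pos: [0.4321, 0.3145, 0.0566]
tool_rot: [0.238, -0.656, 0.673, -0.244]
contact_force: [-1.0, -0.2, -0.6]
gripper_width: 0.998
t 15.05 grasp pt [0.4201 0.3148 0.071 ] z-axis [ 0.641 -0.016 -0.767] x-axis [-0.025 -1.     0.   ] q [ 0.717 -0.193  2.283 -0.787  0.659  2.855] F [-1.  -0.2 -0.6] w 0.998
top grasp pt px (np.float64(171.34138861073603), np.float64(222.78801083681088))
side grasp pt px (np.float64(250.39809061487102), np.float64(263.3873819959954))
dist 0.001 ang 0.1 deg
   [ 0.0007 -0.0007  0.    ] [0.0001 0.0008 0.0012]
```

View pics/top13.png

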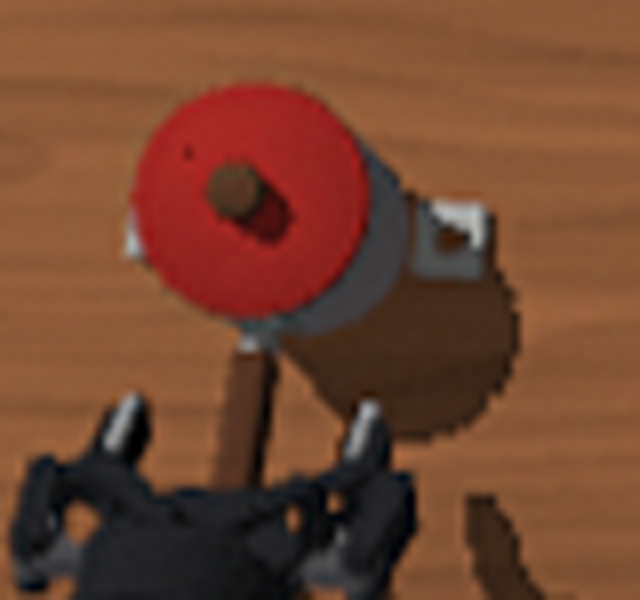

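View pics/side13.png

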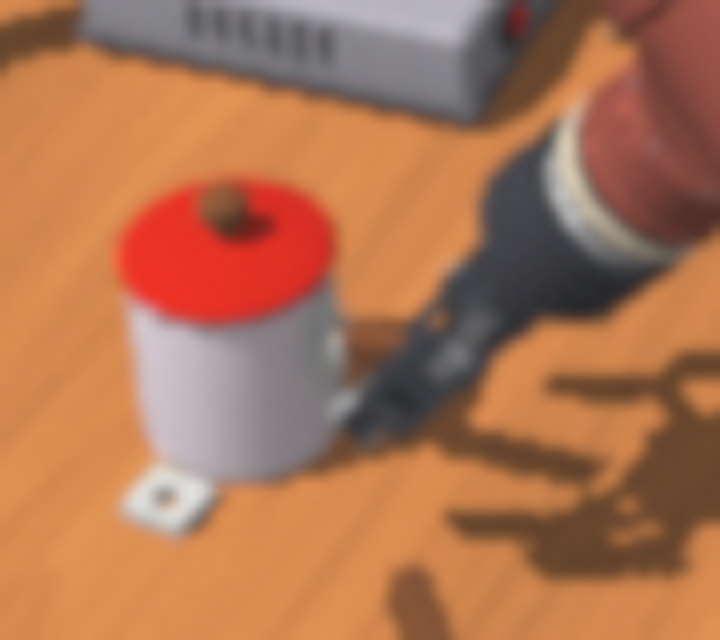

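Top view: finger tips at crop (140,400) and (360,405), with the handle midway at about 247. Side view: fingers either side of the grip. Closing.

```bash
python3 -m handwheel '[{"dx":0,"dy":0,"dz":0,"ax":0,"ay":0,"az":0},{"dx":0,"dy":0,"dz":0,"ax":0,"ay":0,"az":0},{"dx":0,"dy":0,"dz":0,"ax":0,"ay":0,"az":0},{"dx":0,"dy":0,"dz":0,"ax":0,"ay":0,"az":0},{"dx":0,"dy":0,"dz":0,"ax":0,"ay":0,"az":0}]' 255
python3 -m handwheel '[{"dx":0,"dy":0,"dz":0,"ax":0,"ay":0,"az":0},{"dx":0,"dy":0,"dz":0,"ax":0,"ay":0,"az":0}]' 255
python3 - <<'E'
from look import *
look("14",(140,170,220,245),None)
M=rot(manip.state()["tool_rot"])
f=load("top14")
fw=lambda x,y,z:(onz(f,140+(x+.5)/8-.5,170+(y+.5)/8-.5,z)*1000).round(1)
for z in(.03,): print("lift",z,M.T@[0,0,z])
E
```

```text
time: 15.78
tool_pos: [0.4317, 0.3144, 0.0559]
tool_rot: [0.238, -0.657, 0.673, -0.244]
contact_force: [-2.4, -0.2, 1.7]
gripper_width: 0.178
time: 16.02
tool_pos: [0.4317, 0.3144, 0.0559]
tool_rot: [0.238, -0.657, 0.673, -0.244]
contact_force: [-1.5, -0.3, 3.1]
gripper_width: 0.182
t 16.02 grasp pt [0.4198 0.3147 0.0702] z-axis [ 0.64  -0.017 -0.768] x-axis [-0.025 -1.     0.001] q [ 0.718 -0.192  2.283 -0.787  0.659  2.855] F [-1.5 -0.3  3.1] w 0.182
top grasp pt px (np.float64(171.42644884882748), np.float64(222.92035863309422))
lift 0.03 [ 3.11026338e-05 -1.92193300e-02 -2.30351121e-02]
```

View pics/top14.png

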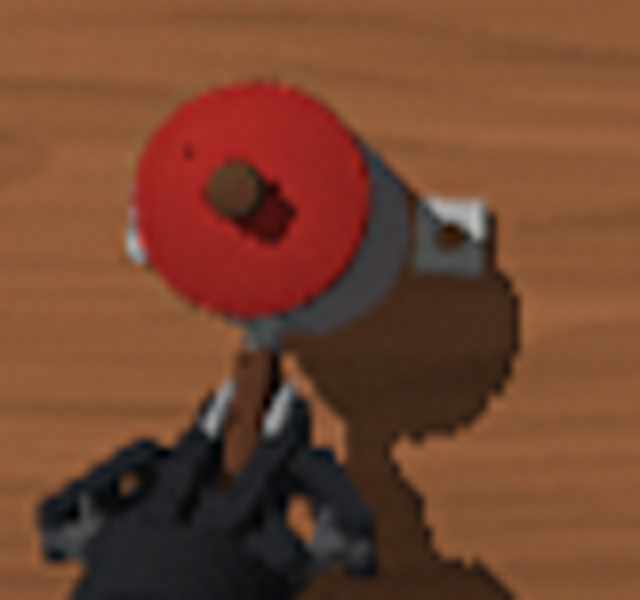

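```bash
python3 -m handwheel '[{"dx":0,"dy":-0.0032,"dz":-0.0038,"ax":0,"ay":0,"az":0},{"dx":0,"dy":-0.009,"dz":-0.011,"ax":0,"ay":0,"az":0},{"dx":0,"dy":-0.016,"dz":-0.019,"ax":0,"ay":0,"az":0},{"dx":0,"dy":-0.0225,"dz":-0.027,"ax":0,"ay":0,"az":0},{"dx":0,"dy":-0.026,"dz":-0.031,"ax":0,"ay":0,"az":0}]' 255
python3 -m handwheel '[{"dx":0,"dy":0,"dz":0,"ax":0,"ay":0,"az":0},{"dx":0,"dy":0,"dz":0,"ax":0,"ay":0,"az":0}]' 255
python3 - <<'E'
from look import *
look("15",(140,170,220,245),(200,210,290,290))
E
```

```text
time: 16.7
tool_pos: [0.4322, 0.3147, 0.0976]
tool_rot: [0.238, -0.656, 0.673, -0.244]
contact_force: [0.2, -0.3, -4.4]
gripper_width: 0.181
time: 16.95
tool_pos: [0.4316, 0.3141, 0.0958]
tool_rot: [0.237, -0.657, 0.673, -0.244]
contact_force: [-0.1, 0.4, -3.3]
gripper_width: 0.18
t 16.95 grasp pt [0.4196 0.3145 0.1102] z-axis [ 0.64  -0.017 -0.768] x-axis [-0.025 -1.     0.002] q [ 0.717 -0.277  2.271 -0.707  0.731  2.751] F [-0.1  0.4 -3.3] w 0.180
top grasp pt px (np.float64(168.25502747316438), np.float64(221.99595166335067))
side grasp pt px (np.float64(249.94253877238452), np.float64(254.31432793786453))
```

View pics/side15.png

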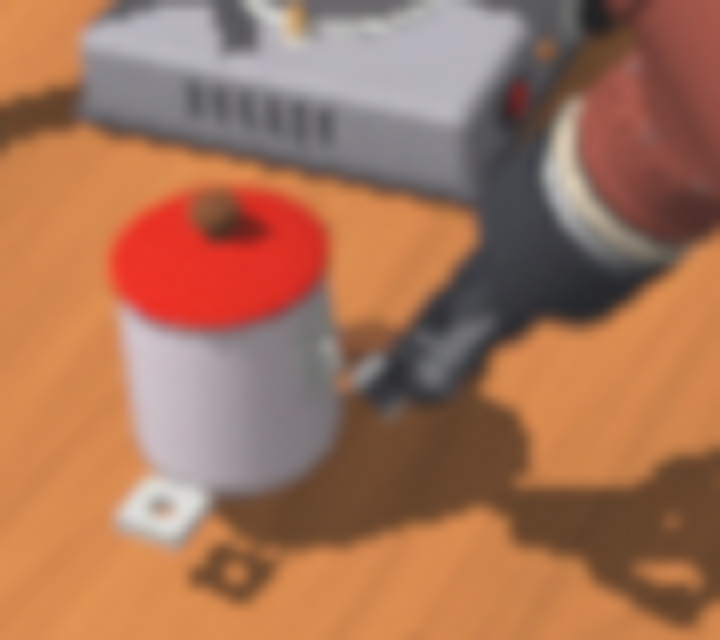

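View pics/top15.png

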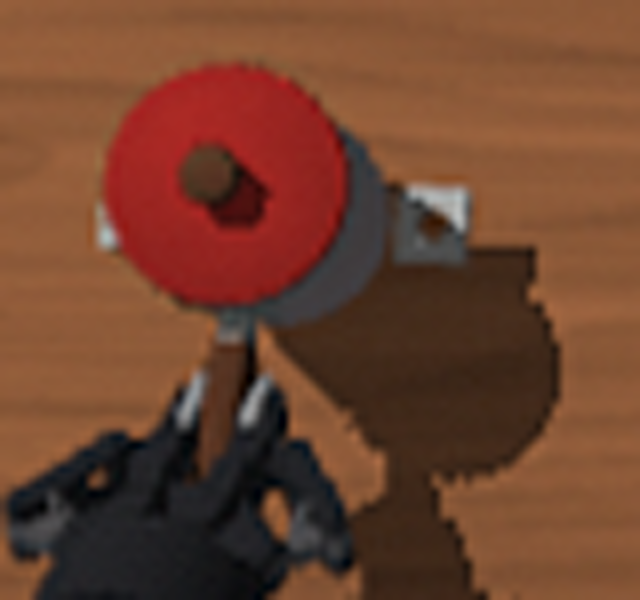

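```bash
cat > tilt.py <<'E'
from h import *
def lid(f):
    h=cv2.cvtColor(f["image"],cv2.COLOR_BGR2HSV); m=((h[...,0]<5)|(h[...,0]>176))&(h[...,1]>180)&(h[...,2]>90)
    n,l,st,c=cv2.connectedComponentsWithStats(m.astype(np.uint8)); 
    i=[k for k in range(1,n) if 200<st[k,4]<900]; i=max(i,key=lambda k:st[k,4]); m=cv2.erode((l==i).astype(np.uint8),np.ones((3,3)))>0
    C=cloud(f)[m]; 
    for k in range(4):
        A=np.c_[C[:,:2]-C[:,:2].mean(0),np.ones(len(C))]; x=np.linalg.lstsq(A,C[:,2],rcond=None)[0]; r=C[:,2]-A@x; C=C[abs(r)<2.5*r.std()+1e-4]
    return np.degrees(x[:2]).round(2),C.mean(0).round(4),len(C),(np.degrees(r.std()/.025/np.sqrt(len(C)))).round(2)
E
python3 - <<'E'
from tilt import *
for n in("top0","top12","top14","top15","side0","side12","side13","side15"): print(n,*lid(load(n)))
E
```

```text
top0 [-0.15  0.99] [0.5068 0.3113 0.1032] 434 0.36
top12 [-0.43  0.74] [0.5068 0.3115 0.1031] 432 0.34
top14 [-0.34  1.07] [0.5068 0.3113 0.1032] 425 0.33
top15 [-0.61  0.34] [0.5064 0.3112 0.1428] 463 0.32
side0 [ 1.42 -0.4 ] [0.4973 0.3251 0.1042] 215 0.4
side12 [-25.56  37.73] [0.4912 0.3348 0.1134] 218 2.09
side13 [ 1.84 -0.63] [0.4974 0.3252 0.104 ] 214 0.42
side15 [ 0.07 -0.89] [0.4978 0.3256 0.1436] 215 0.41
```

Side view: the full pot is lifted level, with the lug hole at crop (162,508) and its shadow below. Plane fits on the lid put the sag at half a degree or so. Carrying it over, raising first.

```bash
python3 - <<'E'
from kin import *; from plan import *
c,P=fit(); q=data()[-1][0]
for g,y in[((.425,.27,.165),-1),((.43,.20,.168),0),((.45,.12,.168),2),((.48,.05,.167),3.5),((.53,-.002,.165),3.85),((.53,-.002,.135),3.85)]:
    p,M=tgt(g,39.9,y); q,e=ik(p,M,q,P); print(g,y,q.round(2),round(e,6))
where(); show((.425,.25,.168),39.9,0,5)
E
```

```text
(0.425, 0.27, 0.165) -1 [ 0.62 -0.48  2.31 -0.56  0.8   2.5 ] 0.0
(0.43, 0.2, 0.168) 0 [ 0.42 -0.65  2.41 -0.39  0.77  2.19] 0.0
(0.45, 0.12, 0.168) 2 [ 0.14 -0.77  2.47 -0.1   0.74  1.72] 0.0
(0.48, 0.05, 0.167) 3.5 [-0.11 -0.72  2.45  0.17  0.73  1.31] 0.0
(0.53, -0.002, 0.165) 3.85 [-0.24 -0.52  2.34  0.32  0.67  1.08] 0.0
(0.53, -0.002, 0.135) 3.85 [-0.24 -0.47  2.36  0.35  0.61  1.04] 0.0
t 17.05 grasp pt [0.4195 0.3144 0.1099] z-axis [ 0.64  -0.018 -0.769] x-axis [-0.025 -1.     0.002] q [ 0.717 -0.277  2.271 -0.707  0.731  2.751] F [-0.4  0.2 -4. ] w 0.182
dist 0.087 ang 1.4 deg
   [ 0.0128 -0.0085 -0.008 ] [ 0.0004 -0.0035 -0.0036]
   [ 0.0256 -0.017  -0.016 ] [ 0.0008 -0.007  -0.0072]
   [ 0.0384 -0.0256 -0.024 ] [ 0.0013 -0.0105 -0.0108]
   [ 0.0512 -0.0341 -0.032 ] [ 0.0017 -0.014  -0.0144]
   [ 0.064  -0.0426 -0.04  ] [ 0.0021 -0.0176 -0.018 ]
```

```bash
python3 -m handwheel '[{"dx":0.007,"dy":-0.007,"dz":-0.007,"ax":0,"ay":-0.002,"az":-0.002},{"dx":0.021,"dy":-0.018,"dz":-0.017,"ax":0,"ay":-0.006,"az":-0.006},{"dx":0.038,"dy":-0.029,"dz":-0.027,"ax":0.001,"ay":-0.01,"az":-0.011},{"dx":0.054,"dy":-0.038,"dz":-0.036,"ax":0.001,"ay":-0.015,"az":-0.015},{"dx":0.064,"dy":-0.0426,"dz":-0.040,"ax":0.002,"ay":-0.0176,"az":-0.018}]' 255
python3 -m handwheel '[{"dx":0,"dy":0,"dz":0,"ax":0,"ay":0,"az":0}]' 255
python3 - <<'E'
from plan import *
where(); show((.45,.13,.169),39.9,2,5)
E
```

```text
time: 17.68
tool_pos: [0.4373, 0.2495, 0.1547]
tool_rot: [0.242, -0.664, 0.665, -0.242]
contact_force: [1.0, 0.4, -3.7]
gripper_width: 0.184
time: 17.8
tool_pos: [0.4374, 0.2496, 0.1545]
tool_rot: [0.242, -0.664, 0.665, -0.242]
contact_force: [-0.4, 1.3, -3.6]
gripper_width: 0.179
t 17.80 grasp pt [0.4254 0.2496 0.1688] z-axis [ 0.642 -0.    -0.766] x-axis [-0.001 -1.    -0.001] q [ 0.561 -0.542  2.347 -0.505  0.786  2.394] F [-0.4  1.3 -3.6] w 0.179
dist 0.122 ang 2.1 deg
   [ 0.0238 -0.0038  0.0031] [-0.0003 -0.0045 -0.0057]
   [ 0.0477 -0.0076  0.0063] [-0.0005 -0.009  -0.0114]
   [ 0.0715 -0.0115  0.0094] [-0.0008 -0.0136 -0.0171]
   [ 0.0953 -0.0153  0.0125] [-0.001  -0.0181 -0.0228]
   [ 0.1192 -0.0191  0.0157] [-0.0013 -0.0226 -0.0285]
```

```bash
python3 -m handwheel '[{"dx":0.015,"dy":-0.0024,"dz":0.002,"ax":0,"ay":-0.003,"az":-0.004},{"dx":0.043,"dy":-0.007,"dz":0.0056,"ax":0,"ay":-0.008,"az":-0.010},{"dx":0.073,"dy":-0.0117,"dz":0.0096,"ax":-0.001,"ay":-0.014,"az":-0.017},{"dx":0.102,"dy":-0.0163,"dz":0.0134,"ax":-0.001,"ay":-0.019,"az":-0.024},{"dx":0.119,"dy":-0.019,"dz":0.0157,"ax":-0.001,"ay":-0.0226,"az":-0.0285}]' 255
python3 -m handwheel '[{"dx":0,"dy":0,"dz":0,"ax":0,"ay":0,"az":0}]' 255
python3 - <<'E'
from plan import *
where(); show((.48,.04,.168),39.9,3.85,5)
E
```

```text
time: 18.42
tool_pos: [0.4615, 0.1301, 0.1531]
tool_rot: [-0.244, 0.677, -0.653, 0.237]
contact_force: [0.1, 0.2, -2.7]
gripper_width: 0.179
time: 18.55
tool_pos: [0.4617, 0.1301, 0.1532]
tool_rot: [-0.244, 0.676, -0.653, 0.237]
contact_force: [0.9, -0.6, -2.3]
gripper_width: 0.178
t 18.55 grasp pt [0.4497 0.1297 0.1676] z-axis [ 0.639  0.021 -0.769] x-axis [ 0.034 -0.999  0.001] q [ 0.171 -0.747  2.463 -0.131  0.741  1.773] F [ 0.9 -0.6 -2.3] w 0.178
dist 0.094 ang 1.9 deg
   [ 0.0181 -0.0042  0.0034] [ 0.0005 -0.0044 -0.005 ]
   [ 0.0361 -0.0085  0.0069] [ 0.0009 -0.0089 -0.01  ]
   [ 0.0542 -0.0127  0.0103] [ 0.0014 -0.0133 -0.015 ]
   [ 0.0722 -0.0169  0.0137] [ 0.0019 -0.0177 -0.02  ]
   [ 0.0903 -0.0211  0.0172] [ 0.0023 -0.0221 -0.025 ]
```

```bash
python3 -m handwheel '[{"dx":0.012,"dy":-0.003,"dz":0.002,"ax":0,"ay":-0.003,"az":-0.003},{"dx":0.033,"dy":-0.0077,"dz":0.0062,"ax":0.001,"ay":-0.008,"az":-0.009},{"dx":0.056,"dy":-0.013,"dz":0.0106,"ax":0.001,"ay":-0.0135,"az":-0.0155},{"dx":0.078,"dy":-0.018,"dz":0.0147,"ax":0.002,"ay":-0.019,"az":-0.0215},{"dx":0.090,"dy":-0.021,"dz":0.017,"ax":0.002,"ay":-0.022,"az":-0.025}]' 255
python3 -m handwheel '[{"dx":0,"dy":0,"dz":0,"ax":0,"ay":0,"az":0}]' 255
python3 - <<'E'
from look import *
look("16",(230,120,320,200),(195,130,295,230),8,7)
show((.530,-.0023,.167),39.9,3.85,5)
E
```

```text
time: 19.18
tool_pos: [0.4921, 0.0421, 0.1539]
tool_rot: [-0.249, 0.688, -0.641, 0.232]
contact_force: [-0.3, 0.1, -3.1]
gripper_width: 0.175
time: 19.3
tool_pos: [0.4921, 0.0422, 0.154]
tool_rot: [-0.249, 0.687, -0.641, 0.232]
contact_force: [-0.7, 0.4, -3.5]
gripper_width: 0.178
t 19.30 grasp pt [0.4801 0.0414 0.1683] z-axis [ 0.64   0.045 -0.767] x-axis [ 0.069 -0.998 -0.   ] q [-0.143 -0.721  2.449  0.202  0.74   1.257] F [-0.7  0.4 -3.5] w 0.178
top grasp pt px (np.float64(256.1378046262078), np.float64(201.77664996246457))
side grasp pt px (np.float64(268.89220958028136), np.float64(194.54246568596025))
dist 0.067 ang 0.2 deg
   [ 0.0096 -0.007   0.0062] [0.     0.0006 0.0004]
   [ 0.0192 -0.014   0.0124] [0.     0.0011 0.0009]
   [ 0.0288 -0.021   0.0186] [0.     0.0017 0.0013]
   [ 0.0384 -0.028   0.0248] [0.0001 0.0023 0.0018]
   [ 0.048  -0.0351  0.0311] [0.0001 0.0028 0.0022]
```

View pics/top16.png

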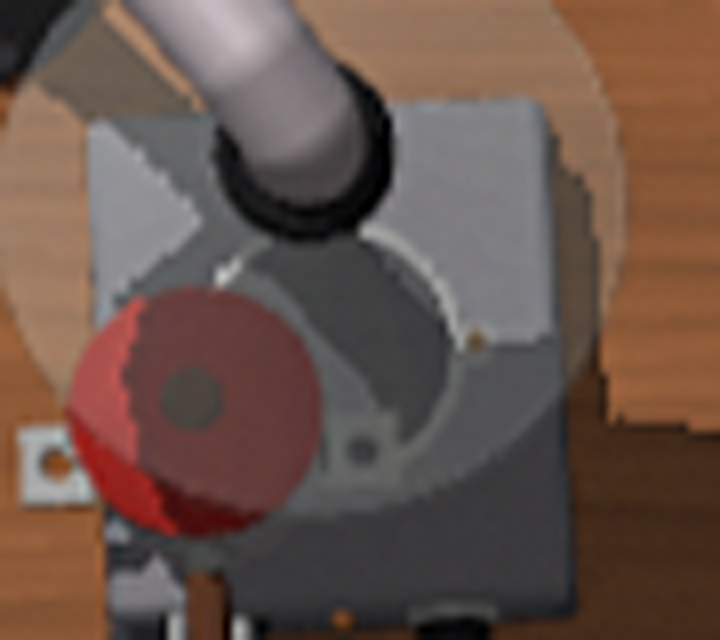

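View pics/side16.png

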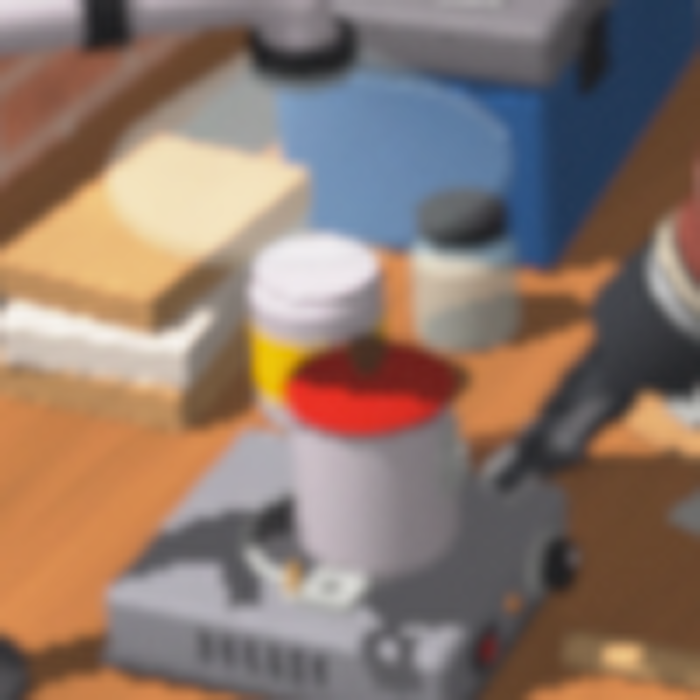

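Top view: lug holes at crop (55,464) and (361,451), right peg at (475,340). Measuring the pot in the grip against the pegs in this one camera.

```bash
python3 - <<'E'
from look import *
t=load("top16"); pw=lambda x,y,z:onz(t,230+(x+.5)/8-.5,120+(y+.5)/8-.5,z)[:2]*1000
L,Rr=pw(55,464,.104),pw(361,451,.104); c=(L+Rr)/2; d=L-Rr
print("holes",L,Rr,"dist",np.linalg.norm(d),"centre",c,"yaw",np.degrees(np.arctan2(d[1],d[0]))-90)
print("peg R",pw(475,340,.077))
s=load("side16"); sw=lambda x,y,z:onz(s,195+(x+.5)/7-.5,130+(y+.5)/7-.5,z)[:2]*1000
print("side hole L",sw(337,586,.104),"side peg L",sw(293,575,.077))
from tilt import lid
print(lid(s))
# depth at lug
print(dep(t,230+65/8,120+490/8))
E
```

```text
holes [563.3466387  108.83342863] [570.65689816 -10.83049423] dist 119.88700650294173 centre [567.00176843  49.0014672 ] yaw 3.495850085879539
peg R [621.56413364 -55.11214681]
side hole L [559.53011348 107.04021654] side peg L [607.11854357  73.65461812]Traceback (most recent call last):
  File "<stdin>", line 9, in <module>
  File "tilt.py", line 5, in lid
    i=[k for k in range(1,n) if 200<st[k,4]<900]; i=max(i,key=lambda k:st[k,4]); m=cv2.erode((l==i).astype(np.uint8),np.ones((3,3)))>0
                                                    ~~~^^^^^^^^^^^^^^^^^^^^^^^^
ValueError: max() iterable argument is empty
```

```bash
python3 -m handwheel '[{"dx":0.006,"dy":-0.004,"dz":0.004,"ax":0,"ay":0,"az":0},{"dx":0.018,"dy":-0.013,"dz":0.0115,"ax":0,"ay":0.001,"az":0.001},{"dx":0.030,"dy":-0.022,"dz":0.0195,"ax":0,"ay":0.002,"az":0.001},{"dx":0.041,"dy":-0.030,"dz":0.0265,"ax":0,"ay":0.002,"az":0.002},{"dx":0.048,"dy":-0.035,"dz":0.031,"ax":0,"ay":0.003,"az":0.002}]' 255
python3 -m handwheel '[{"dx":0,"dy":0,"dz":0,"ax":0,"ay":0,"az":0},{"dx":0,"dy":0,"dz":0,"ax":0,"ay":0,"az":0}]' 255
python3 - <<'E'
from look import *
look("17",(230,120,320,200),(195,130,295,230),8,7)
show((.5303,-.0025,.167),39.9,3.85,1)
E
```

```text
time: 20.02
tool_pos: [0.5429, -0.0025, 0.1535]
tool_rot: [-0.25, 0.686, -0.642, 0.234]
contact_force: [0.1, -0.2, -3.6]
gripper_width: 0.179
time: 20.27
tool_pos: [0.542, -0.0019, 0.1532]
tool_rot: [-0.25, 0.686, -0.642, 0.234]
contact_force: [-0.0, 0.4, -4.3]
gripper_width: 0.177
t 20.27 grasp pt [ 0.53   -0.0027  0.1676] z-axis [ 0.641  0.043 -0.766] x-axis [ 0.067 -0.998  0.   ] q [-0.244 -0.525  2.338  0.318  0.679  1.078] F [-0.   0.4 -4.3] w 0.177
top grasp pt px (np.float64(271.3776394845536), np.float64(185.4618732712278))
side grasp pt px (np.float64(262.1872079473267), np.float64(186.23206006225882))
dist 0.001 ang 0.1 deg
   [-0.0001  0.0002  0.0008] [-0.0018 -0.0004  0.    ]
```

View pics/top17.png

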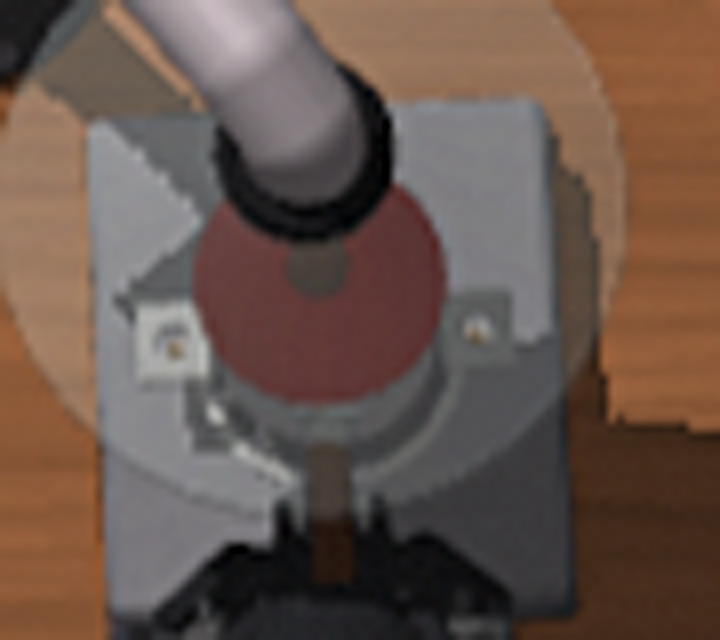

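View pics/side17.png

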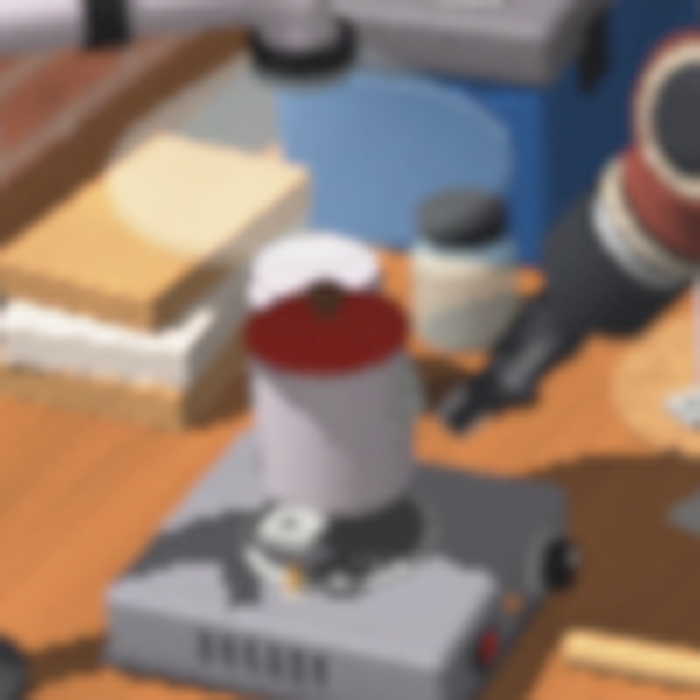

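```bash
python3 - <<'E'
from look import *
f=load("top17"); a=f["image"][152:172,243:263]; b=f["image"][150:170,280:300]
cv2.imwrite("pics/holes17.png",cv2.resize(np.hstack([a,b]),None,fx=20,fy=20,interpolation=cv2.INTER_CUBIC))
# predicted px offset peg tip vs hole when concentric
w=np.radians(3.7); 
for s in(60,-60):
    p=np.array([.617-np.sin(w)*s/1000,.0027+np.cos(w)*s/1000])
    for z in (.105,.097,.078,.064): print(s,z,np.round(proj(f,[*p,z]),2))
E
```

```text
60 0.105 [251.58 162.13]
60 0.097 [251.75 162.67]
60 0.078 [252.15 163.94]
60 0.064 [252.44 164.85]
-60 0.105 [289.74 160.38]
-60 0.097 [289.7  160.93]
-60 0.078 [289.58 162.22]
-60 0.064 [289.5  163.15]
```

View pics/holes17.png

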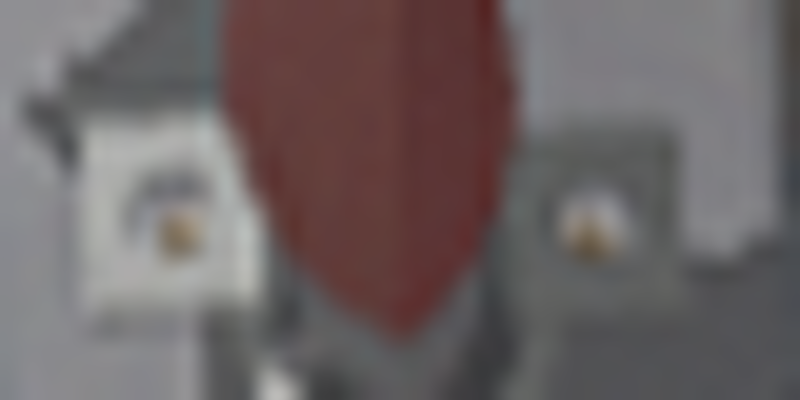

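```bash
python3 - <<'E'
from look import *
for n in("top0","top16","top17"):
    f=load(n); im=f["image"].astype(int); br=im[...,2]-im[...,0]
    for nm,(u0,u1) in dict(L=(247,257),R=(285,295)).items():
        print(n,nm,"cols",u0); 
        for v in range(158,168): print(v,br[v,u0:u1],"  ",im[v,u0:u1].mean(1 if 0 else -1).astype(int))
E
```

```text
top0 L cols 247
158 [-3 -4 -4 -2 -1 -3 -4 -2  3  2]    [ 89  90  85  86  82 104 105 148 160 150]
159 [-3 -2  1  1  0 -1 -1  1  3  2]    [ 93 113 126 128 126 148 150 161 173 176]
160 [-2  2  2  1  1  2  3  2  2  2]    [112 154 171 173 175 172 165 163 186 165]
161 [-1  2  1  0 -2  1  2  2  3  2]    [138 164 169 165 160 152 160 163 188 120]
162 [-1  1  0 -4  4  6  0 -1  3  2]    [147 165 165 139 121 112 134 162 168 108]
163 [-1  1 -2 -5 53 43 10 -1  1  2]    [147 165 160 102 109 104  99 156 160 110]
164 [-3  0 -2 -5 62 59 23  2  1  2]    [144 163 165 108 118  97  77 152 172 128]
165 [-4  1  0 -2 11 23  9  2  3  1]    [138 161 170 137 104  92 112 158 170 128]
166 [-4  1  3  0  2  5  2  3  3  2]    [139 163 167 168 148 141 162 164 171 128]
167 [-3  3  3  2 -1  1  2  4  3  2]    [140 164 169 172 173 173 169 168 174 131]
top0 R cols 285
158 [ 1  1  0  2  2  0  1  2 -1 -4]    [129 155 159 158 159 157 156 160 140 126]
159 [-2  1  1  1  2 -1  1  1 -2 -4]    [ 85 126 156 149 144 134 134 137 120 109]
160 [ 0 -1 -1  3  4 -1 -2  1 -1 -1]    [ 89  86 129 116 102  84  84  86  80  70]
161 [-1  0 -4 1
[... 2909 characters left out ...]
  89  91  92  90 123]
159 [ 5 -3  0 -2 -5 -4 -2 -1  0 -4]    [ 86  96  91  97 109 107  88  91  91 124]
160 [ 0 -2 -2  3  4 -3 -5 -1  0 -3]    [ 94  97  86 125 131 144 103  90  89 126]
161 [-2 -1 -2 16 27 10 -2 -2 -1 -3]    [ 88  95  89 125 112 139 118  94  91 124]
162 [-3 -1 -3 12 28 18  0 -1 -1 -3]    [ 85  96  93  94  82 105 106  95  94 107]
163 [-2  0 -2 -3  1 -2 -2 -1  0 -2]    [84 94 97 94 90 91 93 94 95 83]
164 [-3 -1  0 -1 -2 -3  0  0  1 -2]    [83 97 97 97 98 95 95 94 96 88]
165 [-2  0  0  0 -2 -2 -1 -1  0 -1]    [76 92 94 91 91 92 87 88 88 86]
166 [-3 -1  0 -1 -2 -3 -2 -2 -1 -3]    [69 88 92 82 80 81 82 81 81 82]
167 [-3 -1 -1 -2 -3 -3 -3 -4 -3 -3]    [65 94 94 83 82 83 82 81 83 83]
```

The pegs show through both holes, left at crop (175,350) and right at (480,330). Allowing for parallax the pot is centred to about 1 mm, so I add 1 mm in +x while descending to just above the tips.

```bash
python3 -m handwheel '[{"dx":0,"dy":0.0015,"dz":0.003,"ax":0,"ay":0,"az":0},{"dx":0,"dy":0.0045,"dz":0.0065,"ax":0,"ay":0,"az":0},{"dx":0,"dy":0.0075,"dz":0.0105,"ax":0,"ay":0,"az":0},{"dx":0,"dy":0.0095,"dz":0.013,"ax":0,"ay":0,"az":0},{"dx":0,"dy":0.0095,"dz":0.013,"ax":0,"ay":0,"az":0}]' 255
python3 - <<'E'
from look import *
look("18",(230,120,320,200),(215,170,265,230),8,10)
show((.531,-.0025,.150),39.9,3.85,1)
E
```

```text
time: 21.0
tool_pos: [0.543, -0.0022, 0.1367]
tool_rot: [-0.249, 0.686, -0.642, 0.233]
contact_force: [0.2, -0.8, -3.9]
gripper_width: 0.178
t 21.00 grasp pt [ 0.531  -0.003   0.1511] z-axis [ 0.641  0.043 -0.767] x-axis [ 0.066 -0.998  0.   ] q [-0.244 -0.494  2.348  0.334  0.641  1.059] F [ 0.2 -0.8 -3.9] w 0.178
top grasp pt px (np.float64(271.58077685624454), np.float64(185.9926093305498))
side grasp pt px (np.float64(262.1371091736022), np.float64(189.8068753299981))
dist 0.002 ang 0.1 deg
   [-0.0006  0.0014  0.0012] [-0.0019 -0.0009 -0.0005]
```

View pics/top18.png

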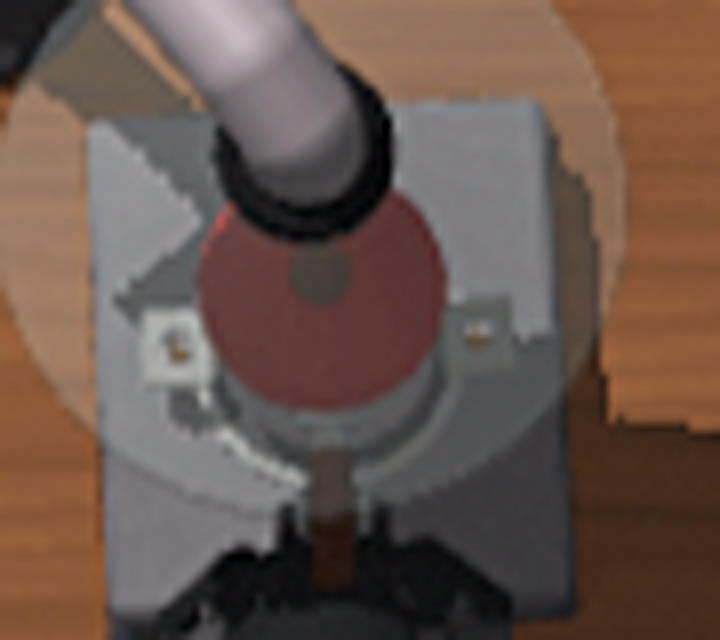

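View pics/side18.png

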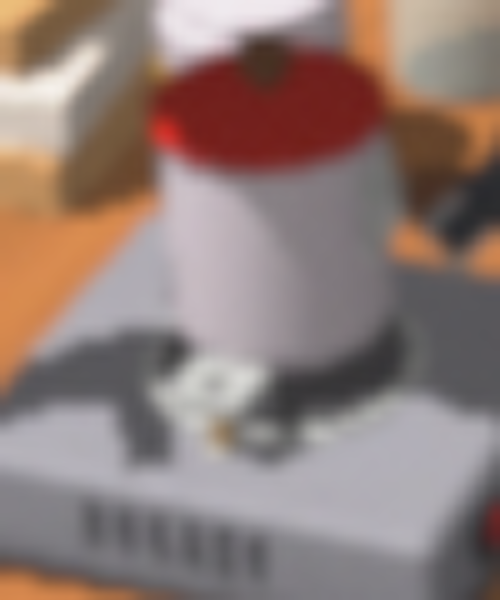

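Top view: both pegs sit inside the holes, left (180,350) in a hole at (178,345) and right (476,338) in a hole at (477,333). Lowering slowly and watching the force.

```bash
python3 -m handwheel '[{"dx":-0.0005,"dy":0.0013,"dz":0.0015,"ax":0,"ay":0,"az":0},{"dx":-0.0005,"dy":0.0026,"dz":0.0031,"ax":0,"ay":0,"az":0},{"dx":-0.0005,"dy":0.0038,"dz":0.0046,"ax":0,"ay":0,"az":0},{"dx":-0.0005,"dy":0.0038,"dz":0.0046,"ax":0,"ay":0,"az":0}]' 255
python3 -m handwheel '[{"dx":0,"dy":0.0013,"dz":0.0015,"ax":0,"ay":0,"az":0},{"dx":0,"dy":0.0019,"dz":0.0023,"ax":0,"ay":0,"az":0},{"dx":0,"dy":0.0019,"dz":0.0023,"ax":0,"ay":0,"az":0}]' 255
```

```text
time: 21.6
tool_pos: [0.5432, -0.0017, 0.1311]
tool_rot: [-0.25, 0.686, -0.642, 0.234]
contact_force: [-0.7, 0.8, -4.1]
gripper_width: 0.179
time: 21.98
tool_pos: [0.5433, -0.0017, 0.1283]
tool_rot: [-0.25, 0.686, -0.642, 0.234]
contact_force: [-0.6, 0.0, -3.5]
gripper_width: 0.179
```

```bash
python3 -m handwheel '[{"dx":0,"dy":0.0013,"dz":0.0015,"ax":0,"ay":0,"az":0},{"dx":0,"dy":0.0026,"dz":0.0031,"ax":0,"ay":0,"az":0},{"dx":0,"dy":0.0026,"dz":0.0031,"ax":0,"ay":0,"az":0}]' 255
python3 -m handwheel '[{"dx":0,"dy":0.0010,"dz":0.0012,"ax":0,"ay":0,"az":0},{"dx":0,"dy":0.0017,"dz":0.0020,"ax":0,"ay":0,"az":0},{"dx":0,"dy":0.0017,"dz":0.0020,"ax":0,"ay":0,"az":0}]' 255
```

```text
time: 22.35
tool_pos: [0.5431, -0.0017, 0.124]
tool_rot: [-0.25, 0.686, -0.642, 0.234]
contact_force: [-0.6, -0.6, -3.4]
gripper_width: 0.181
time: 22.72
tool_pos: [0.5432, -0.0017, 0.1217]
tool_rot: [-0.25, 0.686, -0.642, 0.234]
contact_force: [0.5, 0.4, -4.5]
gripper_width: 0.178
```

```bash
python3 -m handwheel '[{"dx":0,"dy":0.0006,"dz":0.0008,"ax":0,"ay":0,"az":0},{"dx":0,"dy":0.0006,"dz":0.0008,"ax":0,"ay":0,"az":0}]' 255
python3 -m handwheel '[{"dx":0,"dy":0.0006,"dz":0.0008,"ax":0,"ay":0,"az":0},{"dx":0,"dy":0.0006,"dz":0.0008,"ax":0,"ay":0,"az":0}]' 255
```

```text
time: 22.98
tool_pos: [0.5433, -0.0017, 0.1207]
tool_rot: [-0.25, 0.686, -0.642, 0.234]
contact_force: [-0.8, -0.1, -4.1]
gripper_width: 0.178
time: 23.22
tool_pos: [0.5436, -0.0017, 0.12]
tool_rot: [-0.25, 0.686, -0.642, 0.234]
contact_force: [0.5, -0.2, -2.0]
gripper_width: 0.181
```

```bash
python3 -m handwheel '[{"dx":0,"dy":0.0006,"dz":0.0008,"ax":0,"ay":0,"az":0},{"dx":0,"dy":0.0006,"dz":0.0008,"ax":0,"ay":0,"az":0}]' 255
python3 - <<'E'
from look import *
look("19",(230,120,320,200),(215,170,265,230),8,10)
E
```

```text
time: 23.48
tool_pos: [0.5442, -0.0019, 0.1198]
tool_rot: [-0.25, 0.686, -0.642, 0.235]
contact_force: [-1.6, -0.3, -0.6]
gripper_width: 0.176
t 23.48 grasp pt [ 0.5321 -0.0026  0.1341] z-axis [ 0.643  0.042 -0.765] x-axis [ 0.066 -0.998  0.001] q [-0.242 -0.462  2.359  0.354  0.597  1.035] F [-1.6 -0.3 -0.6] w 0.176
top grasp pt px (np.float64(271.6077250947357), np.float64(186.5249733093961))
side grasp pt px (np.float64(262.0265806824417), np.float64(193.51103623043528))
```

View pics/top19.png

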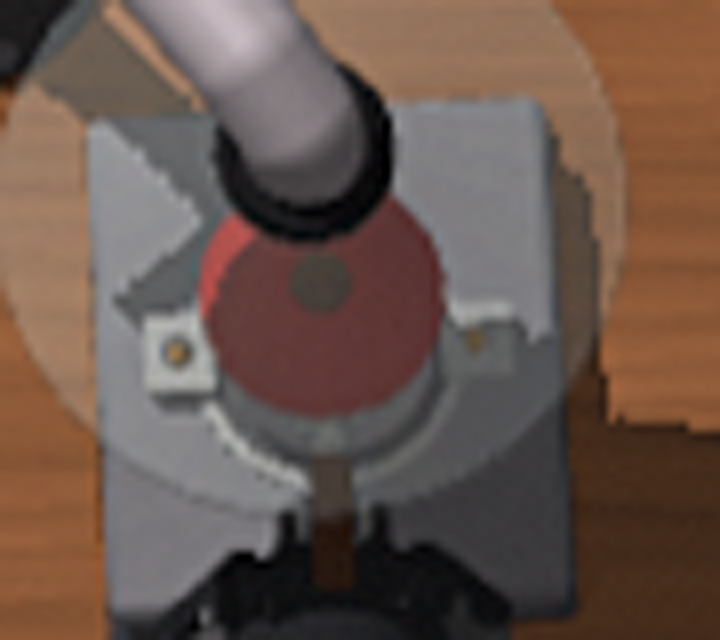

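View pics/side19.png

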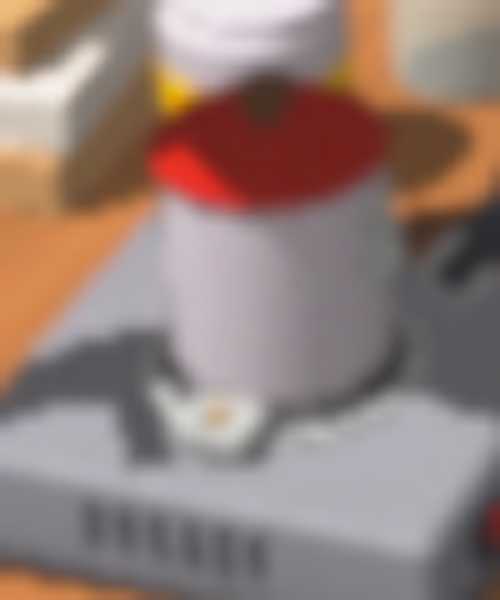

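```bash
python3 -m handwheel '[{"dx":0,"dy":0.0007,"dz":0.0004,"ax":0,"ay":0,"az":0},{"dx":0,"dy":0.0007,"dz":0.0004,"ax":0,"ay":0,"az":0}]' 255
python3 -m handwheel '[{"dx":0,"dy":0,"dz":0,"ax":0,"ay":0,"az":0},{"dx":0,"dy":0,"dz":0,"ax":0,"ay":0,"az":0},{"dx":0,"dy":0,"dz":0,"ax":0,"ay":0,"az":0},{"dx":0,"dy":0,"dz":0,"ax":0,"ay":0,"az":0},{"dx":0,"dy":0,"dz":0,"ax":0,"ay":0,"az":0}]' 0
python3 - <<'E'
from look import *
look("20",(230,120,320,200),(215,170,265,230),8,10)
E
```

```text
time: 23.82
tool_pos: [0.5442, -0.0019, 0.1197]
tool_rot: [-0.25, 0.686, -0.642, 0.235]
contact_force: [-4.7, -0.3, 5.5]
gripper_width: 0.183
time: 24.45
tool_pos: [0.5432, -0.0018, 0.118]
tool_rot: [-0.25, 0.686, -0.642, 0.234]
contact_force: [0.3, -0.2, -0.0]
gripper_width: 0.995
t 24.45 grasp pt [ 0.5312 -0.0025  0.1323] z-axis [ 0.641  0.042 -0.766] x-axis [ 0.066 -0.998  0.   ] q [-0.242 -0.461  2.361  0.355  0.597  1.034] F [ 0.3 -0.2 -0. ] w 0.995
top grasp pt px (np.float64(271.585705604324), np.float64(186.916948498949))
side grasp pt px (np.float64(262.2499862957714), np.float64(193.96496443150093))
```

View pics/top20.png

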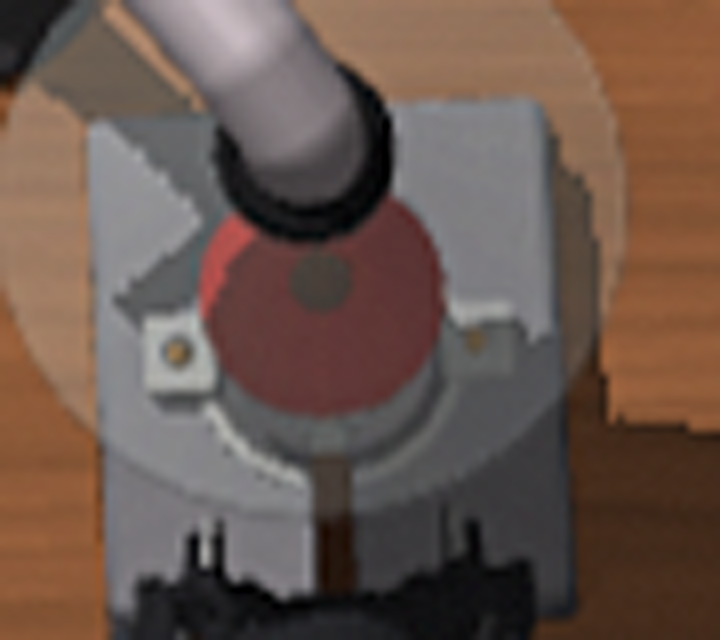

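The pot is released and did not move: the pegs are at (178,352) and (476,340), inside the holes. Backing out along the tool axis.

```bash
python3 -m handwheel '[{"dx":0,"dy":0,"dz":-0.012,"ax":0,"ay":0,"az":0},{"dx":0,"dy":0,"dz":-0.03,"ax":0,"ay":0,"az":0},{"dx":0,"dy":0,"dz":-0.05,"ax":0,"ay":0,"az":0},{"dx":0,"dy":0.010,"dz":-0.07,"ax":0,"ay":0,"az":0},{"dx":0,"dy":0.025,"dz":-0.09,"ax":0,"ay":0,"az":0}]' 0
python3 -m handwheel '[{"dx":0,"dy":0,"dz":0,"ax":0,"ay":0,"az":0},{"dx":0,"dy":0,"dz":0,"ax":0,"ay":0,"az":0}]' 0
python3 - <<'E'
from look import *
look("21",(230,120,320,200),(215,170,265,230),8,10)
f=load("top21"); cv2.imwrite("pics/full21.png",f["image"]); s=load("side21"); cv2.imwrite("pics/sfull21.png",s["image"])
# lid tilt from side depth (all red incl. shaded)
h=cv2.cvtColor(s["image"],cv2.COLOR_BGR2HSV); m=((h[...,0]<6)|(h[...,0]>174))&(h[...,1]>150)&(h[...,2]>70); mm=np.zeros_like(m); mm[175:193,228:256]=m[175:193,228:256]
for er in(1,):
    mm=cv2.erode(mm.astype(np.uint8),np.ones((3,3)))>0; C=cloud(s)[mm]; C=C[abs(C[:,2]-np.median(C[:,2]))<.012]; A=np.c_[C[:,:2]-C[:,:2].mean(0),np.ones(len(C))]; x=np.linalg.lstsq(A,C[:,2],rcond=None)[0]; print("side lid slope deg",np.degrees(x[:2]),"mean",C.mean(0),len(C))
# change of the unrelated objects between first and last top view
d=np.abs(f["image"].astype(int)-load("top0")["image"].astype(int)).max(-1)>40; cv2.imwrite("pics/diff21.png",(d*255).astype(np.uint8))
E
```

```text
time: 25.18
tool_pos: [0.466, -0.0068, 0.1717]
tool_rot: [-0.25, 0.686, -0.642, 0.234]
contact_force: [-0.1, -0.3, 0.8]
gripper_width: 0.999
time: 25.42
tool_pos: [0.4667, -0.0069, 0.171]
tool_rot: [-0.25, 0.686, -0.642, 0.234]
contact_force: [-1.3, 0.5, -0.3]
gripper_width: 0.999
t 25.43 grasp pt [ 0.4547 -0.0077  0.1853] z-axis [ 0.642  0.042 -0.766] x-axis [ 0.066 -0.998  0.   ] q [-0.326 -0.869  2.494  0.323  0.883  1.055] F [-1.3  0.5 -0.3] w 0.999
top grasp pt px (np.float64(272.40544046741246), np.float64(209.9930452982385))
side grasp pt px (np.float64(280.5406097478131), np.float64(185.6562158084696))
side lid slope deg [ 1.08024771 -0.49795792] mean [0.60962089 0.01843566 0.16758369] 120
```

View pics/top21.png

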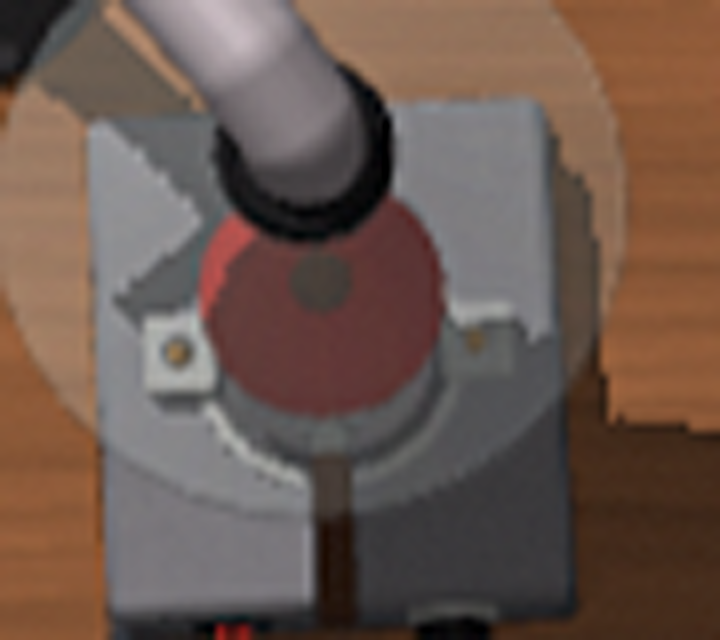

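View pics/side21.png

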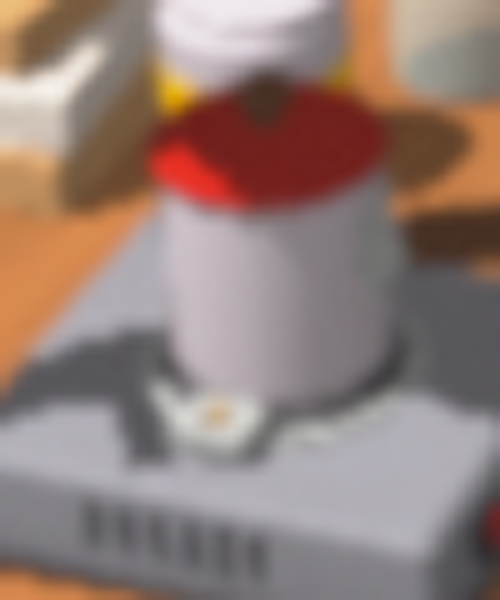

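View pics/full21.png

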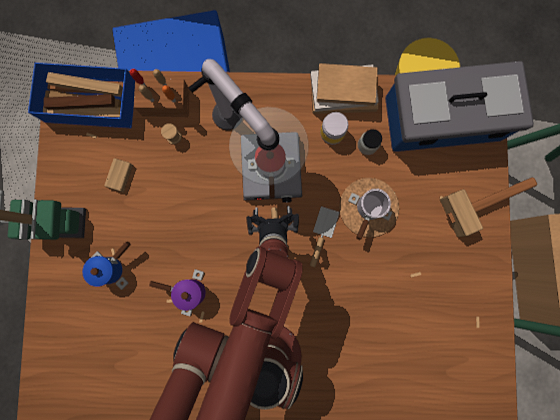

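View pics/sfull21.png

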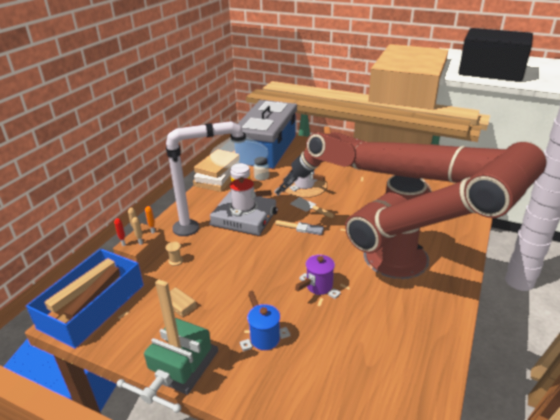

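Final views: the red-lidded pot is seated, with the pegs showing through both lugs at crop (178,352) and (476,340) and the handle to the front. The empty pot stands on the mat at (374,206), the other objects are where they began, and the gripper is clear at (273,222). Handing in.

```bash
python3 - <<'E'
from plant import manip
print(manip.job_done()); print(manip.state()["time"])
E
```

```text
the job is handed in; nothing more can be done
None
the job is handed in; nothing more can be done
```

I put the empty pot on the cork mat and seated the red-lidded pot on the warmer in its place. I handed the job in at about 25.5 s of the 61 s allowed; no verdict is reported back.

**What I did:**
- I gripped the empty pot by its handle with the tool leaning 40° in from the front. I lifted it 27 mm off the pegs, set it on the mat until the force showed contact, and let go.
- I carried the red-lidded pot over, lined its lug holes up with the pegs in the top view, lowered it in small steps until it touched the plate, let go and backed out.

**Last checks:**
- **Seating:** both pegs show through both lugs and the handle is to the front. The lid's height above the plate matches its height above the bench before lifting to about 0.5 mm, and its slope changed by less than 1°.
- **Empty pot:** it stands upright about 4 mm from the mat's middle, judged by eye from the lug holes.
- **Rest of the bench:** nothing else looks moved in either view, judged by eye. I did not inspect the before/after difference image I saved.
- **Robot:** the gripper is open and clear of everything. The highest contact force I read was under 10 N.

**Where measurements disagreed:** the two cameras differed by 4–8 mm on world positions, and the top view read about 2 mm too far left. I therefore relied on the gripper's own pose at the seated empty pot and on comparing hole to peg within the top view.

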